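# Sort the card boxes into their colour-marked desk racks

### The arm

A 6-joint arm with a two-finger parallel gripper is mounted at the origin on the work surface. World frame = base frame: x ahead of the robot, y to its left, z up, the work surface at z = 0. Lengths are in mm, angles in rad, forces in N, time in s.
With the tool pointing down it reaches from about 375 to 975 mm from the base axis. Payload 3.8 kg.
Tool frame: the origin (TCP) lies at the very end of the fingers, on their centre line; the grasp point (between the pads) lies 19 mm behind it; z points along the fingers, y is the line along which they close (so a half turn about z gives the same grasp; the last joint's range is limited). The gripper opens to 88 mm and grips with 3 to 60 N. Pads are 18 mm wide; open, the fingers measure 123 mm over their backs; the gripper's body (75 mm by 187 mm) begins 45 mm behind the grasp point.
Start: joints at [1.283, 0.264, 1.604, -0, 1.274, -0.037], TCP at [167.519, 653.877, 238.706] pointing down, gripper open.
Joint ranges: [-2.63, 2.63], [-0.94, 2.18], [0.31, 2.57], [-1.31, 4.45], [0, 2.66], [-2.55, 2.55]. Speed limits (rad/s): [2.57, 2.57, 3.14, 3.14, 3.14, 3.14].

### API

Orientations are given as a 3x3 rotation matrix whose columns are the frame's x, y, z axes.
In Python, from station import r, imaging gives the robot as it stands. The module is installed in compiled form; this text tells all that it offers.
- The arm moves only by the tool jog_arm, never from a script. Its argument "increments" is one flat list of numbers, 6 for each row, row after row: the shift along the world's x, y, z in cm, then the turn, a rotation vector about the world's x, y, z in rad. A call has 1 to 20 rows; each row shifts and turns the commanded pose from where the row before left it; what a row does not reach is not made up. A row lasts 1/12 s, in which the tool goes at most 41.7 mm and 7.16 degrees, less where a joint would pass 70% of its speed; a pose out of reach is approached as far as the arm can. A call is refused whole if a number of a shift passes 4.17 or a number of a turn 0.125, either way. A call with a gripper value outside its range is refused whole. "claw" is the opening, from -1 (shut) to 1 (fully open), set as the call begins (left out, the last holds). The fingers move at their own pace and stop on an object; "grip_force" is the grip in N (left out, the last holds). Time passes only in rows, so rows that do not move let the fingers close. It gives the time, the measured TCP pose, the force, the opening and the grip force at its end, in the units of the state.
- r.get_obs(): the state, without advancing time (a new reading comes with each control period).
- imaging.read_camera(name): name is "side" or "top"; returns the picture (400x640x3 uint8, red, green, blue); there is no depth.
- imaging.calibration(name): a dict with "camera_matrix" (3x3 intrinsics, pixels), "xyz" and "orientation" of the camera in the world. Camera axes: x right, y down, z forward; pixel columns grow to the right and rows downward; lengths in mm; the calibration is good to about 2 mm. A picture is of the moment at which its call begins. calibration takes no time and is no camera call.
- r.close_job(): hands the job in; it is judged then, once.
Trained networks look in the newest picture that a camera, given by its name, has taken for a name from the list of things; names that differ only in an ending like _2 or _b are one class to them, and where a whole thing is asked for, a point or a joint stands for the part that bears it (a point fixed in the world has none). Each returns a list of dicts, best first, with "score" (0 to 1); they miss things now and then, are a little off and sometimes report something else, mostly with a low value. They report only what shows in the picture. A call takes as long as a camera call. They do not tell look-alikes from the thing itself.
- imaging.find_in(name, camera): "bbox" ([left, top, width, height] in pixels, round what is visible of it).
- imaging.outline_of(name, camera): "pixels" (400x640 bool, what is visible of it) and "bbox" ([left, top, width, height] in pixels, round what is visible of it).
- imaging.spot_point(name, camera): "uv" ([column, row] in pixels: a listed point, or the origin of a listed thing).
The state is a dict: "t": time; "joint_positions": joint angles; "qvel": joint speeds; "tau": joint torques, N m; "tool_pos": TCP position; "orientation": TCP orientation; "ft_force": force on the tool from outside, world axes, zero at the start; "torque": the same for the moment, N m; "opening": finger opening in mm; "gripper_force": force on a finger pad.
Only numpy, scipy, OpenCV 4.12 (cv2) and the standard library are available. Lean on these libraries where they do the work, as an engineer would, in place of code of your own. Each camera call takes 0.05 s, during which the arm holds its last target. There are 200 camera calls.

### The job

Each of the two leaning desk racks has a round colour marker on its foot. Sort the four card boxes so that each rack holds the two boxes of its marker's colour, standing neatly side by side, fully down on the sloping seat with their ends square against the backrest; one box is in the wrong rack at the start and two are still on the desk. Do not disturb the mug, the speakers or the red case, and do not tip a box over.

Things in the scene. Friction and masses are not known exactly. Their poses are not given: they have to be found in the camera images.
- seat_a: seat of dark steel rack a, fixed. Origin on its floor, mid-width, 45 mm above the desk. z leans 30 deg from vertical to the backrest (robot's side); x leads from the backrest up the floor, y across, level. Backrest face at x=-51 mm, 80 high; floor ends at x=50, no front wall. Cheeks at y=+-62.5, 30 high. Takes two boxes, x along x, near y=+-30; touching the backrest a box's origin is at x=-1 mm
- seat_b: seat of dark steel rack b, fixed. Origin on its floor, mid-width, 45 mm above the desk. z leans 30 deg from vertical to the backrest (robot's side); x leads from the backrest up the floor, y across, level. Backrest face at x=-51 mm, 80 high; floor ends at x=50, no front wall. Cheeks at y=+-62.5, 30 high. Takes two boxes, x along x, near y=+-30; touching the backrest a box's origin is at x=-1 mm
- rack_a_tag (a point): the place for a colour marker on the foot of rack a, at the middle of its open side (away from the robot), 85 mm horizontally from the seat's origin, 10 mm above the desk
- rack_b_tag (a point): the place for a colour marker on the foot of rack b, at the middle of its open side (away from the robot), 85 mm horizontally from the seat's origin, 10 mm above the desk
- marker_orange: round orange marker, 40 mm across and 16 mm high, fixed on the foot of one rack: that rack is the orange rack. Origin at the centre of its underside.
- marker_white: round white marker, 40 mm across and 16 mm high, fixed on the foot of one rack: that rack is the white rack. Origin at the centre of its underside.
- orange_1: orange card box 100 mm long (x), 50 wide (y), 95 high, with a black grip tab on top along the middle: 60 mm long (x), 14 thick (y), up to 130 mm above the underside; grip across the 14 mm. Half-turn symmetric, 0.17-0.35 kg. Origin: centre of underside, z up through the tab. At first it leans in a rack beside another box.
- orange_2: orange card box 100 mm long (x), 50 wide (y), 95 high, with a black grip tab on top along the middle: 60 mm long (x), 14 thick (y), up to 130 mm above the underside; grip across the 14 mm. Half-turn symmetric, 0.17-0.35 kg. Origin: centre of underside, z up through the tab. At first it stands on the desk, to one side.
- white_1: white card box 100 mm long (x), 50 wide (y), 95 high, with a black grip tab on top along the middle: 60 mm long (x), 14 thick (y), up to 130 mm above the underside; grip across the 14 mm. Half-turn symmetric, 0.17-0.35 kg. Origin: centre of underside, z up through the tab. At first it leans in a rack beside another box.
- white_2: white card box 100 mm long (x), 50 wide (y), 95 high, with a black grip tab on top along the middle: 60 mm long (x), 14 thick (y), up to 130 mm above the underside; grip across the 14 mm. Half-turn symmetric, 0.17-0.35 kg. Origin: centre of underside, z up through the tab. At first it stands on the desk, to one side.
- mug: blue mug, 76 mm across plus a handle, 92 mm high, on the desk on the robot's side of the racks; not to be disturbed. Origin at the centre of its underside.
- speaker_left: black desk speaker on the left, 70 x 70 x 85 mm high; not to be disturbed. Origin at the centre of its underside.
- speaker_right: black desk speaker on the right, 70 x 70 x 85 mm high; not to be disturbed. Origin at the centre of its underside.
- case: closed red glasses case, 62 x 165 x 46 mm high, on the robot's side of the racks; not to be disturbed. Origin at the centre of its underside.
Mind the look-alikes: they are no part of the job. What is shaped like the white_2 but yellow is not meant.

How it is judged:
By the outcome, as a careful person would: the job done as asked, in the order asked, and still so for the second after the job is handed in, with the robot touching nothing.
It also fails if it takes over 72 s, if anything falls off the work surface, if the arm or the gripper's body presses on something with over 40 N, if the wrist force passes 120 N, or if a joint passes its speed limit or range.

## Working session

There is one attempt and no reset: what is moved stays moved. The work goes in short steps, Python scripts to look and compute and a tool call to move; the robot and the scene stay as the last step left them, time stands still between calls to the robot, and variables do not carry over. Pictures are saved under pics/ and viewed, at most 10 in all, crops included, and the job is handed in when it is done.

Besides the shell and the picture viewer there is one more tool, called after ">>>" as name(argument=value, ...) on one line, values as JSON. jog_arm: Moves the arm, as the interface text tells. Its arguments: {"type":"object","properties":{"increments":{"type":"array","items":{"type":"number"}},"claw":{"type":"number"},"grip_force":{"type":"number"}},"required":["increments"]}

```bash
mkdir -p pics; python3 - <<'E'
from station import r, imaging
import cv2,numpy as np
for n in ("side","top"):
    im=imaging.read_camera(n); cv2.imwrite(f"pics/{n}0.png",im[:,:,::-1])
    c=imaging.calibration(n); print(n,np.round(c["camera_matrix"],1).tolist(),np.round(c["xyz"],1),np.round(c["orientation"],3).tolist())
    for t in ("orange_1","white_1","marker_orange","marker_white","seat_a","mug","case","speaker_left"):
        print(t,[(np.round(d["uv"]).tolist(),round(d["score"],2)) for d in imaging.spot_point(t,n)][:4])
print(r.get_obs())
E
```

```text
side [[396.9, 0.0, 321.2], [0.0, 396.9, 197.1], [0.0, 0.0, 1.0]] [500.9 636.  763.2] [[-0.997, -0.067, 0.046], [-0.08, 0.743, -0.665], [0.01, -0.666, -0.746]]
orange_1 [([303.0, 153.0], 0.8), ([382.0, 125.0], 0.62)]
white_1 [([369.0, 360.0], 0.86), ([402.0, 308.0], 0.83), ([299.0, 170.0], 0.74)]
marker_orange [([229.0, 256.0], 0.7)]
marker_white [([268.0, 168.0], 0.52)]
seat_a [([302.0, 159.0], 0.93), ([259.0, 248.0], 0.91)]
mug [([370.0, 248.0], 0.74), ([374.0, 128.0], 0.69), ([268.0, 167.0], 0.23)]
case [([367.0, 189.0], 0.7)]
speaker_left [([239.0, 351.0], 0.67)]
top [[370.6, 0.0, 318.0], [0.0, 370.6, 203.9], [0.0, 0.0, 1.0]] [ 480.5  -13.8 1039.2] [[0.015, -0.998, 0.068], [-1.0, -0.014, 0.022], [-0.021, -0.069, -0.997]]
orange_1 [([442.0, 257.0], 0.66), ([377.0, 187.0], 0.56)]
white_1 [([231.0, 273.0], 0.93), ([190.0, 251.0], 0.64), ([362.0, 183.0], 0.57)]
marker_orange [([266.0, 134.0], 0.47)]
marker_white [([368.0, 183.0], 0.2)]
seat_a [([266.0, 161.0], 0.68), ([367.0, 185.0], 0.64)]
mug [([284.0, 254.0], 0.82)]
case [([356.0, 248.0], 0.77)]
speaker_left [([194.0, 159.0], 0.71), ([357.0, 249.0], 0.3)]
{'t': 0.9, 'joint_positions': array([ 1.28313300e+00,  2.63869547e-01,  1.60395612e+00,  3.74604848e-05,
        1.27371086e+00, -3.68830778e-02]), 'qvel': array([-0.00092637, -0.00047603, -0.00057008, -0.00034127,  0.0002963 ,
       -0.00052737]), 'tau': array([ 1.78910386e-04, -5.02043509e+01, -3.57263839e+01,  7.30398553e-02,
        1.79875171e-02, -1.10951990e-05]), 'tool_pos': array([167.49088245, 653.90448693, 238.75000324]), 'orientation': array([[-9.68716368e-01,  2.48170501e-01, -1.84224776e-05],
       [ 2.48170500e-01,  9.68716367e-01,  6.39873219e-05],
       [ 3.37259213e-05,  5.74136506e-05, -9.99999998e-01]]), 'ft_force': array([-0.75070639,  0.25461097,  0.93668607]), 'torque': array([-0.01526029,  0.1072276 ,  0.01160244]), 'gripper_force': 0.0, 'opening': 88.32945877096873}
```

View pics/side0.png

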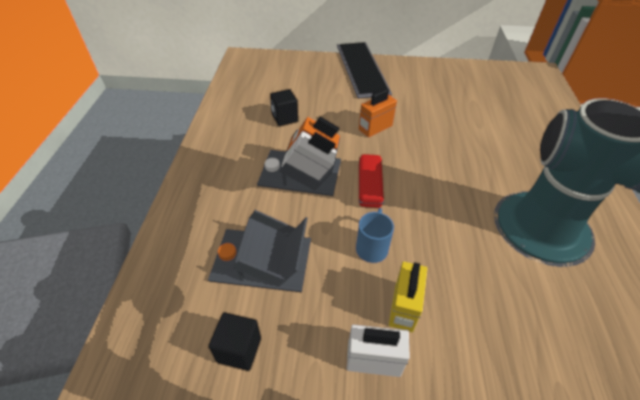

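View pics/top0.png

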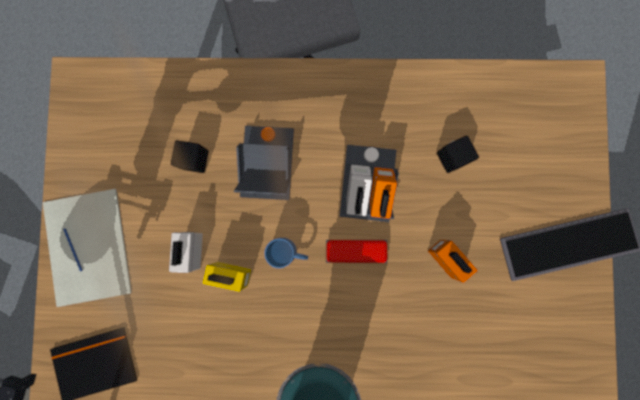

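The orange rack is empty, at top view (266,165) with its marker at (268,134). The white rack is at (370,185) with its marker at (372,155), and holds white_1 on the left and orange_1 on the right. orange_2 stands at (452,260) and white_2 at (185,252). The yellow box at (226,277) is a decoy.

```bash
cat > fit.py <<'E'
import numpy as np,cv2
from scipy.optimize import minimize
from station import imaging
C={n:imaging.calibration(n) for n in("side","top")}
def proj(n,P):
    c=C[n]; q=(np.asarray(P)-c["xyz"])@np.asarray(c["orientation"]); q=q@np.asarray(c["camera_matrix"]).T
    return q[:,:2]/q[:,2:]
def ray(n,uv,z):
    c=C[n]; d=np.asarray(c["orientation"])@np.linalg.solve(np.asarray(c["camera_matrix"]),[uv[0],uv[1],1]); o=np.asarray(c["xyz"])
    return o+d*(z-o[2])/d[2]
def cub(x0,x1,y0,y1,z0,z1): return np.array([[x,y,z] for x in(x0,x1) for y in(y0,y1) for z in(z0,z1)],float)
BOX=[cub(-50,50,-25,25,0,95),cub(-30,30,-7,7,95,130)]
a=np.linspace(0,2*np.pi,24,endpoint=False)
DISC=[np.array([[20*np.cos(t),20*np.sin(t),z] for t in a for z in(0,16)])]
def Rz(y): return np.array([[np.cos(y),-np.sin(y),0],[np.sin(y),np.cos(y),0],[0,0,1]])
L=np.array([[np.cos(np.pi/6),0,-.5],[0,1,0],[.5,0,np.cos(np.pi/6)]])
def seat(x,y,yaw): return Rz(yaw)@L,np.array([x,y,45.])
S=4
def render(n,parts):
    m=np.zeros((400*S,640*S),np.uint8)
    for P in parts:
        h=cv2.convexHull(((proj(n,P)+.5)*S-.5).astype(np.float32))
        cv2.fillConvexPoly(m,np.round(h).astype(np.int32),1)
    return cv2.resize(m.astype(np.float32),(640,400),interpolation=cv2.INTER_AREA)
def iou(m,k): return np.minimum(m,k).sum()/np.maximum(m,k).sum()
def fitp(parts_of,masks,x0,step):
    f=lambda p:-sum(iou(render(n,parts_of(p)),k) for n,k in masks.items())
    sim=np.array([x0]+[np.add(x0,np.eye(len(x0))[i]*step[i]) for i in range(len(x0))])
    s=minimize(f,x0,method="Nelder-Mead",options=dict(initial_simplex=sim,xatol=.02,fatol=1e-5,maxiter=250))
    return s.x,-s.fun/len(masks)
def boxat(p): return [P@Rz(p[2]).T+[p[0],p[1],0] for P in BOX]
E
python3 - <<'E'
from fit import *
for n in C: imaging.read_camera(n)
out={}
for n in C:
    for t in("orange_1","white_1","marker_orange","marker_white","seat_a"):
        for i,d in enumerate(imaging.outline_of(t,n)[:4]):
            print(n,t,i,round(d["score"],2),np.round(d["bbox"]).tolist(),d["pixels"].sum()); out[f"{n}/{t}/{i}"]=d["pixels"]
np.savez_compressed("m0.npz",**out)
for n,uv in(("top",(442,257)),("side",(382,125)),("top",(190,251)),("side",(369,360))): print(n,ray(n,uv,0).round())
for n,uv in(("top",(266,134)),("side",(229,256)),("top",(372,155)),("side",(272,165))): print(n,ray(n,uv,18).round())
# upscaled crops
T=cv2.imread("pics/top0.png");Sd=cv2.imread("pics/side0.png")
f=lambda im,x,y:cv2.resize(im[y:y+75,x:x+100],(400,300),interpolation=cv2.INTER_CUBIC)
cv2.imwrite("pics/crop0.png",np.vstack([np.hstack([f(T,220,125),f(T,320,145)]),np.hstack([f(Sd,205,212),f(Sd,250,115)])]))
E
```

```text
side orange_1 0 0.86 [285.0, 119.0, 55.0, 29.0] 707
side orange_1 1 0.67 [361.0, 89.0, 32.0, 49.0] 1339
side white_1 0 0.85 [281.0, 130.0, 56.0, 50.0] 1728
side white_1 1 0.77 [389.0, 260.0, 40.0, 77.0] 1973
side white_1 2 0.7 [284.0, 117.0, 56.0, 34.0] 732
side white_1 3 0.69 [345.0, 325.0, 65.0, 52.0] 2738
side marker_orange 0 0.5 [218.0, 244.0, 19.0, 15.0] 249
side marker_white 0 0.57 [266.0, 157.0, 12.0, 15.0] 164
side marker_white 1 0.16 [345.0, 322.0, 66.0, 56.0] 2763
side seat_a 0 0.73 [282.0, 134.0, 52.0, 57.0] 575
side seat_a 1 0.63 [232.0, 209.0, 76.0, 74.0] 3796
top orange_1 0 0.73 [430.0, 237.0, 48.0, 47.0] 1208
top orange_1 1 0.68 [368.0, 168.0, 29.0, 48.0] 1130
top white_1 0 0.91 [349.0, 164.0, 22.0, 51.0] 1064
top white_1 1 0.83 [170.0, 231.0, 31.0, 43.0] 1199
top white_1 2 0.59 [202.0, 261.0, 44.0, 29.0] 1107
top white_1 3 0.45 [366.0, 145.0, 10.0, 16.0] 207
top marker_orange 0 0.56 [256.0, 127.0, 20.0, 13.0] 168
top marker_white 0 0.5 [365.0, 144.0, 10.0, 18.0] 156
top seat_a 0 0.83 [342.0, 162.0, 57.0, 56.0] 309
top seat_a 1 0.82 [236.0, 144.0, 54.0, 51.0] 2529
top seat_a 2 0.17 [368.0, 170.0, 30.0, 48.0] 1148
top [ 409. -336.    0.]
side [ 384. -358.    0.]
top [414. 367.   0.]
side [424. 359.   0.]
top [745. 158.  18.]
side [736. 165.  18.]
top [ 689. -139.   18.]
side [ 688. -133.   18.]
```

View pics/crop0.png

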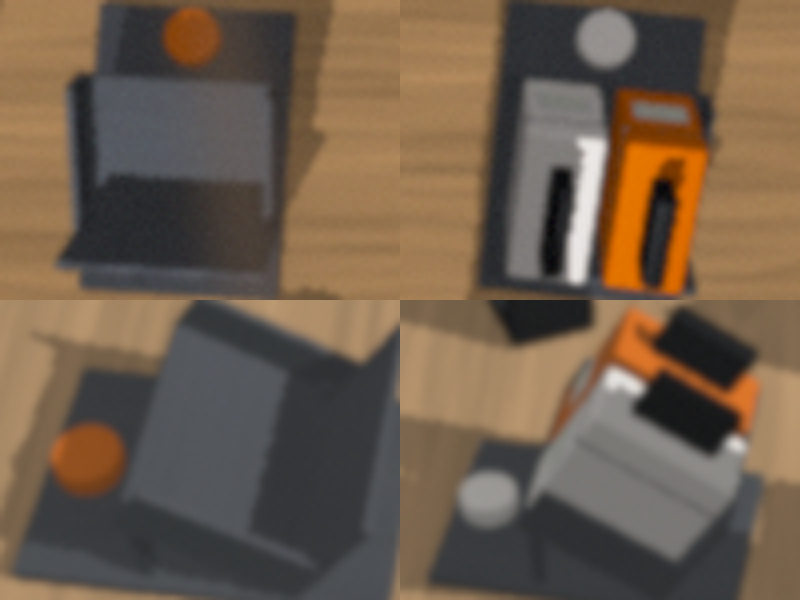

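Top row of crops: the empty orange rack with base corners at about (246,126), (294,127), (240,196), (290,198), and the white rack at (347,146), (396,149), (340,217), (393,217) with both boxes leaning. Next I fit poses.

```bash
python3 - <<'E'
from fit import *
M=np.load("m0.npz"); g=lambda k:M[k].astype(np.float32)
for nm,s,t,x0 in(("orange_2","side/orange_1/1","top/orange_1/0",(395,-350,0)),("white_2","side/white_1/3","top/white_1/1",(419,363,0))):
    for y0 in(0,.8,-.8,1.5):
        p,q=fitp(boxat,{"side":g(s),"top":g(t)},(*x0[:2],y0),(10,10,.2)); print(nm,p.round(3),round(q,3))
def inseat(P,p,x,y,z=0): R,o=seat(*p[:3]); return [(A+[x,y,z])@R.T+o for A in P]
sM={"side":g("side/white_1/0"),"top":g("top/white_1/0")}
for x0 in((605,-130,0,30),(605,-130,-.1,30)):
    p,q=fitp(lambda p:inseat(BOX,p,-1,30),sM,x0[:3],(10,10,.1)); print("white_1 as seat(y=+30):",p.round(3),round(q,3))
p,q=fitp(lambda p:inseat(BOX,p,-1,-30),{"top":g("top/orange_1/1")},(605,-130,-.05),(10,10,.1)); print("orange_1 top only as seat:",p.round(3),round(q,3))
# markers
im={n:cv2.imread(f"pics/{n}0.png") for n in C}
for nm,ks,kt,x0 in(("mo","side/marker_orange/0","top/marker_orange/0",(740,160)),("mw","side/marker_white/0","top/marker_white/0",(689,-136))):
    f=lambda p:[P+[p[0],p[1],10] for P in DISC]
    for n,k in(("side",ks),("top",kt)):
        p,q=fitp(f,{n:g(k)},x0,(8,8)); print(nm,n,p.round(1),round(q,3))
for nm,c in(("rackO",[(245.6,126.1),(293.6,127.4),(239.9,196),(289.9,197.9)]),("rackW",[(347,145.6),(395.6,148.6),(340,217),(393,217.4)])):
    q=np.array([ray("top",np.array(u)-.4,10)[:2] for u in c]); print(nm,q.round(0).tolist())
    for i,j in((2,0),(3,1)): d=q[j]-q[i]; print(" yaw side",np.arctan2(d[1],d[0]).round(3))
    for i,j in((1,0),(3,2)): d=q[j]-q[i]; print(" yaw edge",(np.arctan2(d[1],d[0])-np.pi/2).round(3),np.linalg.norm(d).round(0))
E
```

```text
orange_2 [ 406.84  -342.389    0.73 ] 0.949
orange_2 [ 406.133 -342.705    0.733] 0.948
orange_2 [ 406.137 -342.266    0.733] 0.948
orange_2 [ 407.385 -341.752    3.868] 0.946
white_2 [ 4.17114e+02  3.60305e+02 -4.80000e-02] 0.942
white_2 [ 4.16976e+02  3.60009e+02 -4.70000e-02] 0.939
white_2 [ 4.17459e+02  3.60771e+02 -2.50000e-02] 0.94
white_2 [417.166 360.268   3.107] 0.942
white_1 as seat(y=+30): [ 6.06644e+02 -1.25893e+02 -9.10000e-02] 0.907
white_1 as seat(y=+30): [ 6.06425e+02 -1.25884e+02 -9.90000e-02] 0.906
orange_1 top only as seat: [ 6.06831e+02 -1.26273e+02 -7.00000e-02] 0.94
mo side [742.8 154.1] 0.851
mo top [746.  154.9] 0.905
mw side [ 688.8 -134.8] 0.877
mw top [ 692.7 -134.3] 0.85
rackO [[770.0, 219.0], [768.0, 83.0], [571.0, 230.0], [568.0, 89.0]]
 yaw side -0.052
 yaw side -0.032
 yaw edge -0.018 137.0
 yaw edge -0.024 140.0
rackW [[717.0, -69.0], [710.0, -205.0], [516.0, -51.0], [517.0, -198.0]]
 yaw side -0.086
 yaw side -0.036
 yaw edge -0.052 136.0
 yaw edge 0.007 146.0
```

```bash
python3 - <<'E'
from fit import *
M=np.load("m0.npz"); g=lambda k:M[k].astype(np.float32)
sM={"side":g("side/seat_a/1"),"top":g("top/seat_a/1")}
for t in(2,5):
    W=62.5
    R=[cub(-51-t,50,-W-t,W+t,-t,0),cub(-51-t,-51,-W-t,W+t,-t,80),cub(-51,50,W,W+t,0,30),cub(-51,50,-W-t,-W,0,30)]
    def f(p):
        A,o=seat(*p[:3]); return [P@A.T+o for P in R]
    for y0 in(0,-.08):
        p,q=fitp(f,sM,(660,158,y0),(8,8,.08)); print(t,p.round(3),round(q,3),"marker->",(p[:2]+85*np.array([np.cos(p[2]),np.sin(p[2])])).round(1))
# side-view overlay check of base edges through side camera crop corners
off=lambda x,y:((x)/4+205-.4,(y-300)/4+212-.4)
q=[ray("side",off(*c),10)[:2].round(0).tolist() for c in((15,572),(85,370),(395,592))]; print(q)
# orange blob centroid by colour
for n,(x,y) in(("top",(266,134)),("side",(228,252))):
    im=cv2.imread(f"pics/{n}0.png"); h=cv2.cvtColor(im,cv2.COLOR_BGR2HSV); m=np.zeros((400,640),np.float32); w=14
    s=h[y-w:y+w,x-w:x+w]; m[y-w:y+w,x-w:x+w]=(s[...,1]>150)&(s[...,0]<20)
    p,q=fitp(lambda p:[P+[p[0],p[1],10] for P in DISC],{n:m},(743,155),(8,8)); print(n,m.sum(),p.round(1),round(q,3))
E
```

```text
2 [ 6.58427e+02  1.59418e+02 -4.40000e-02] 0.933 marker-> [743.3 155.7]
2 [ 6.58273e+02  1.59585e+02 -4.10000e-02] 0.934 marker-> [743.2 156.1]
5 [ 6.58382e+02  1.58511e+02 -3.50000e-02] 0.967 marker-> [743.3 155.5]
5 [ 6.58401e+02  1.58476e+02 -3.40000e-02] 0.967 marker-> [743.4 155.6]
[[768.0, 222.0], [763.0, 86.0], [565.0, 217.0]]
top 165.0 [745.3 154.2] 0.894
side 241.0 [743.9 153.3] 0.824
```

```bash
cat > plan.py <<'E'
import sys,json
from fit import *
from station import r
from scipy.spatial.transform import Rotation as Ro
W=(606.5,-126,-.095); O=(659,158,-.038); O2=(406.5,-342.3,.732); W2=(417.1,360.3,-.04)
F=np.diag([-1,1,-1.])
def inseat(s,x,y,z,flip=0,up=0):   # TCP pose: seat coords of TCP; up = extra world height
    R,o=seat(*s); p=o+R@[x,y,z]+[0,0,up]; return p,R@F@Ro.from_euler("z",np.pi*flip).as_matrix()
def desk(b,z,flip=0): return np.array([b[0],b[1],z]),Rz(b[2])@F@Ro.from_euler("z",np.pi*flip).as_matrix()
def go(*wps):
    """wps: (pos,R,nrows)"""
    s=r.get_obs(); p=s["tool_pos"]; R=s["orientation"]
    for q,Q,n in wps:
        n=n or 1
        w=Ro.from_matrix(Q@R.T).as_rotvec(); d=(q-p)/10
        k=np.r_[np.round(d/n,2),np.round(w/n,3)]
        print(n,"x",k.tolist(),"| to",np.round(q).tolist(),"step",np.linalg.norm(k[:3]).round(2),np.linalg.norm(k[3:]).round(3),"total",d.round(2).tolist(),w.round(3).tolist())
        p=p+k[:3]*10*n; R=Ro.from_rotvec(k[3:]*n).as_matrix()@R
def show():
    s=r.get_obs(); print(round(s["t"],2),s["tool_pos"].round(1),s["ft_force"].round(1),round(s["opening"],1),round(s["gripper_force"],1),s["joint_positions"].round(2))
E
python3 - <<'E'
from plan import *
a=inseat(W,-1,-30,220); b=inseat(W,-1,-30,98)
mid=np.array([420,250,330.])
go((mid,Rz(-.17)@F,18),(a[0],a[1],20),(b[0],b[1],12))
E
```

```text
18 x [1.4, -2.24, 0.51, -0.0, 0.0, 0.004] | to [420.0, 250.0, 330.0] step 2.69 0.004 total [25.25, -40.39, 9.13] [-0.0, 0.0, 0.081]
20 x [0.37, -1.98, -0.48, -0.004, -0.026, 0.004] | to [493.0, -145.0, 235.0] step 2.07 0.027 total [7.38, -39.6, -9.55] [-0.071, -0.519, 0.082]
12 x [0.5, -0.05, -0.88, 0.001, 0.0, 0.0] | to [554.0, -151.0, 129.0] step 1.01 0.001 total [6.05, -0.58, -10.52] [0.008, 0.002, 0.004]
```

>>> jog_arm(increments=[1.4,-2.24,0.51,0,0,0.004,1.4,-2.24,0.51,0,0,0.004,1.4,-2.24,0.51,0,0,0.004,1.4,-2.24,0.51,0,0,0.004,1.4,-2.24,0.51,0,0,0.004,1.4,-2.24,0.51,0,0,0.004,1.4,-2.24,0.51,0,0,0.004,1.4,-2.24,0.51,0,0,0.004,1.4,-2.24,0.51,0,0,0.004,1.4,-2.24,0.51,0,0,0.004,1.4,-2.24,0.51,0,0,0.004,1.4,-2.24,0.51,0,0,0.004,1.4,-2.24,0.51,0,0,0.004,1.4,-2.24,0.51,0,0,0.004,1.4,-2.24,0.51,0,0,0.004,1.4,-2.24,0.51,0,0,0.004,1.4,-2.24,0.51,0,0,0.004,1.4,-2.24,0.51,0,0,0.004], claw=-0.18)

```text
t: 3.0
tool_pos: [420.0, 249.5, 331.0]
orientation: [[-0.984, 0.178, 0.001], [0.178, 0.984, 0.0], [-0.001, 0.0, -1.0]]
ft_force: [-0.5, 1.0, -0.5]
opening: 35.8
gripper_force: 0.0
```

>>> jog_arm(increments=[0.37,-1.98,-0.48,-0.004,-0.026,0.004,0.37,-1.98,-0.48,-0.004,-0.026,0.004,0.37,-1.98,-0.48,-0.004,-0.026,0.004,0.37,-1.98,-0.48,-0.004,-0.026,0.004,0.37,-1.98,-0.48,-0.004,-0.026,0.004,0.37,-1.98,-0.48,-0.004,-0.026,0.004,0.37,-1.98,-0.48,-0.004,-0.026,0.004,0.37,-1.98,-0.48,-0.004,-0.026,0.004,0.37,-1.98,-0.48,-0.004,-0.026,0.004,0.37,-1.98,-0.48,-0.004,-0.026,0.004,0.37,-1.98,-0.48,-0.004,-0.026,0.004,0.37,-1.98,-0.48,-0.004,-0.026,0.004,0.37,-1.98,-0.48,-0.004,-0.026,0.004,0.37,-1.98,-0.48,-0.004,-0.026,0.004,0.37,-1.98,-0.48,-0.004,-0.026,0.004,0.37,-1.98,-0.48,-0.004,-0.026,0.004,0.37,-1.98,-0.48,-0.004,-0.026,0.004,0.37,-1.98,-0.48,-0.004,-0.026,0.004,0.37,-1.98,-0.48,-0.004,-0.026,0.004,0.37,-1.98,-0.48,-0.004,-0.026,0.004])

```text
t: 4.67
tool_pos: [493.5, -146.4, 234.8]
orientation: [[-0.86, 0.099, 0.501], [0.081, 0.995, -0.057], [-0.504, -0.008, -0.864]]
ft_force: [0.5, 0.5, 1.2]
opening: 36.1
gripper_force: 0.0
```

```bash
python3 - <<'E'
from plan import *
show()
print(r.get_obs()["orientation"].round(3).tolist())
b=inseat(W,-1,-30,98); print(b[1].round(3).tolist())
go((*b,12))
m={n:imaging.read_camera(n) for n in C}
for n in C: print(n,[(d["bbox"],round(d["score"],2)) for d in imaging.outline_of("orange_1",n)])
T,S=m["top"],m["side"]
f=lambda im,x,y:cv2.resize(im[y:y+75,x:x+100],(400,300),interpolation=cv2.INTER_CUBIC)
cv2.imwrite("pics/pre1.png",np.hstack([f(T,320,145),f(S,270,85)])[:,:,::-1])
E
```

```text
4.67 [ 493.5 -146.4  234.8] [0.5 0.5 1.2] 36.1 0.0 [-0.45 -0.37  2.3   0.25  0.72 -2.07]
[[-0.86, 0.099, 0.501], [0.081, 0.995, -0.057], [-0.504, -0.008, -0.864]]
[[-0.862, 0.095, 0.498], [0.082, 0.995, -0.047], [-0.5, 0.0, -0.866]]
12 x [0.5, -0.04, -0.88, 0.001, 0.0, 0.0] | to [554.0, -151.0, 129.0] step 1.01 0.001 total [6.05, -0.47, -10.54] [0.009, 0.004, 0.004]
side [([289.1, 118.1, 51.4, 28.0], 0.79), ([361.2, 87.1, 32.5, 48.0], 0.71)]
top [([368.9, 170.0, 26.6, 45.5], 0.97), ([443.6, 239.0, 34.7, 44.6], 0.86)]
```

View pics/pre1.png

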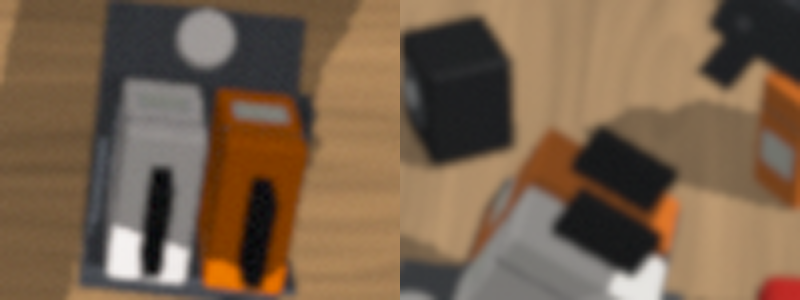

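Both boxes stand leaning in the rack with their black tabs clear of the fingers. The orange_1 tab is at about (384,202) in the top view. Descending to grip it.

>>> jog_arm(increments=[0.5,-0.04,-0.88,0.001,0,0,0.5,-0.04,-0.88,0.001,0,0,0.5,-0.04,-0.88,0.001,0,0,0.5,-0.04,-0.88,0.001,0,0,0.5,-0.04,-0.88,0.001,0,0,0.5,-0.04,-0.88,0.001,0,0,0.5,-0.04,-0.88,0.001,0,0,0.5,-0.04,-0.88,0.001,0,0,0.5,-0.04,-0.88,0.001,0,0,0.5,-0.04,-0.88,0.001,0,0,0.5,-0.04,-0.88,0,0,0,0.5,-0.04,-0.88,0,0,0,0,0,0,0,0,0])

```text
t: 5.95
tool_pos: [553.9, -150.1, 127.6]
orientation: [[-0.862, 0.099, 0.498], [0.087, 0.995, -0.047], [-0.5, 0.003, -0.866]]
ft_force: [0.2, 0.3, -0.7]
opening: 36.0
gripper_force: 0.0
```

>>> jog_arm(increments=[0,0,0,0,0,0,0,0,0,0,0,0,0,0,0,0,0,0,0,0,0,0,0,0,0,0,0,0,0,0], claw=-1, grip_force=45)

```text
t: 6.37
tool_pos: [553.1, -150.0, 128.6]
orientation: [[-0.861, 0.099, 0.498], [0.087, 0.995, -0.047], [-0.501, 0.003, -0.866]]
ft_force: [-0.6, -0.2, -1.8]
opening: 13.6
gripper_force: 44.7
```

```bash
python3 - <<'E'
from plan import *
show()
s=r.get_obs(); R,o=seat(*W); print("seat coords",(R.T@(s["tool_pos"]-o)).round(1), (R.T@s["orientation"]@F).round(3).tolist())
p=s["tool_pos"]; Q=s["orientation"]; z=-Q[:,2]
a=inseat(O,-1,-30,98)
go((p+z*130,Q,13),(np.array([500,20,290.]),a[1],14),(a[0]+a[1]@[0,0,-150],a[1],12),(a[0]+a[1]@[0,0,-30],a[1],12))
E
```

```text
6.37 [ 553.1 -150.   128.6] [-0.6 -0.2 -1.8] 13.6 44.7 [-0.4  -0.09  2.3   0.35  0.45 -2.15]
seat coords [ -2.2 -28.9  97.8] [[1.0, 0.005, -0.001], [-0.005, 1.0, -0.0], [0.001, 0.0, 1.0]]
13 x [-0.5, 0.05, 0.87, 0.0, 0.0, 0.0] | to [488.0, -144.0, 241.0] step 1.0 0.0 total [-6.48, 0.61, 11.25] [0.0, 0.0, 0.0]
14 x [0.08, 1.17, 0.35, -0.0, 0.0, 0.004] | to [500.0, 20.0, 290.0] step 1.22 0.004 total [1.19, 16.35, 4.83] [-0.003, 0.001, 0.061]
12 x [0.28, 0.94, -0.26, -0.0, 0.0, 0.0] | to [533.0, 133.0, 259.0] step 1.01 0.0 total [3.38, 11.24, -3.14] [-0.003, 0.001, 0.005]
12 x [0.5, -0.02, -0.87, -0.0, 0.0, 0.0] | to [593.0, 130.0, 155.0] step 1.0 0.0 total [6.01, -0.27, -10.41] [-0.003, 0.001, 0.005]
```

```bash
python3 - <<'E'
from plan import *
s=r.get_obs(); p=s["tool_pos"]; Q=s["orientation"]; z=-Q[:,2]
a=inseat(O,6,-30,110)
h=p+z*30+[0,0,140]
g=a[0].copy(); g[2]=h[2]
go((p+z*30,Q,4),(h,Q,7),(g,a[1],17),(a[0],a[1],9))
E
```

```text
4 x [-0.37, 0.04, 0.65, 0.0, 0.0, 0.0] | to [538.0, -149.0, 155.0] step 0.75 0.0 total [-1.5, 0.14, 2.6] [0.0, 0.0, 0.0]
7 x [-0.0, -0.0, 2.0, 0.0, 0.0, 0.0] | to [538.0, -149.0, 295.0] step 2.0 0.0 total [-0.02, -0.02, 14.0] [0.0, 0.0, 0.0]
17 x [0.41, 1.64, -0.0, -0.0, 0.0, 0.004] | to [608.0, 130.0, 295.0] step 1.69 0.004 total [6.98, 27.83, -0.0] [-0.003, 0.001, 0.061]
9 x [0.0, -0.01, -1.68, -0.0, 0.0, -0.001] | to [608.0, 130.0, 143.0] step 1.68 0.001 total [0.01, -0.05, -15.13] [-0.003, 0.001, -0.007]
```

>>> jog_arm(increments=[-0.37,0.04,0.65,0,0,0,-0.37,0.04,0.65,0,0,0,-0.37,0.04,0.65,0,0,0,-0.37,0.04,0.65,0,0,0,0,0,1,0,0,0,0,0,2,0,0,0,0,0,2,0,0,0,0,0,2,0,0,0,0,0,2,0,0,0,0,0,2,0,0,0,0,0,2,0,0,0,0,0,1,0,0,0,0,0,0,0,0,0])

```text
t: 7.45
tool_pos: [540.2, -149.3, 299.7]
orientation: [[-0.858, 0.099, 0.504], [0.086, 0.995, -0.05], [-0.507, 0.0, -0.862]]
ft_force: [0.4, -0.1, -1.6]
opening: 14.0
gripper_force: 44.7
```

>>> jog_arm(increments=[0.2,0.8,0,0,0,0,0.41,1.64,0,0,0,0.004,0.41,1.64,0,0,0,0.004,0.41,1.64,0,0,0,0.004,0.41,1.64,0,0,0,0.004,0.41,1.64,0,0,0,0.004,0.41,1.64,0,0,0,0.004,0.41,1.64,0,0,0,0.004,0.41,1.64,0,0,0,0.004,0.41,1.64,0,0,0,0.004,0.41,1.64,0,0,0,0.004,0.41,1.64,0,0,0,0.004,0.41,1.64,0,0,0,0.004,0.41,1.64,0,0,0,0.004,0.41,1.64,0,0,0,0.004,0.41,1.64,0,0,0,0.004,0.41,1.64,0,0,0,0,0.2,0.8,0,0,0,0,0,0,0,0,0,0])

```text
t: 9.03
tool_pos: [607.8, 131.2, 293.2]
orientation: [[-0.866, 0.037, 0.499], [0.033, 0.999, -0.017], [-0.499, 0.002, -0.867]]
ft_force: [0.4, -0.8, -1.6]
opening: 13.5
gripper_force: 44.7
```

```bash
python3 - <<'E'
from plan import *
show(); s=r.get_obs(); p=s["tool_pos"]; Q=s["orientation"]
a=inseat(O,6,-30,110); go((*a,9))
# fit held box: pose with TCP-relative pitch & x/z offsets
for n in C: imaging.read_camera(n)
ms={}
for n in C:
    c=proj(n,[p-30*-Q[:,2]])[0]
    ds=imaging.outline_of("orange_1",n); print(n,c.round(),[(d["bbox"],round(d["score"],2)) for d in ds])
    ms[n]=min(ds,key=lambda d:np.hypot(*(np.array(d["bbox"][:2])+np.array(d["bbox"][2:])/2-c)))["pixels"].astype(np.float32)
B=[BOX[0]]
def f(q):
    A=Q@F@Ro.from_euler("y",q[2]).as_matrix(); return [(P+[0,0,-117])@A.T+ p+Q@[0,0,-19]+ (Q@F)@[q[0],0,q[1]] for P in B]
q,i=fitp(f,ms,(0,0,0),(5,5,.1)); print("box x-offset,z-off,pitch",q.round(3),i)
E
```

```text
9.03 [607.8 131.2 293.2] [ 0.4 -0.8 -1.6] 13.5 44.7 [ 0.25 -0.16  2.03 -0.2   0.77 -1.18]
9 x [0.0, -0.01, -1.67, -0.0, -0.0, -0.0] | to [608.0, 130.0, 143.0] step 1.67 0.0 total [0.03, -0.13, -15.0] [-0.002, -0.001, -0.001]
side [273. 167.] [([358.5, 89.7, 36.2, 50.0], 0.7), ([231.4, 137.2, 72.1, 69.4], 0.62)]
top [258. 161.] [([241.5, 130.2, 35.9, 35.2], 0.92), ([427.5, 239.2, 52.1, 41.8], 0.55)]
box x-offset,z-off,pitch [ 1.098 -3.396  0.021] 0.6650196313858032
```

>>> jog_arm(increments=[0,0,-1,0,0,0,0,-0.02,-2,0,0,0,0,-0.02,-2,0,0,0,0,-0.02,-2,0,0,0,0,-0.02,-2,0,0,0,0,-0.02,-2,0,0,0,0,-0.02,-2,0,0,0,0,0,-1.4,0,0,0,0,0,-0.6,0,0,0,0,0,0,0,0,0,0,0,0,0,0,0])

```text
t: 10.15
tool_pos: [608.4, 128.2, 144.9]
orientation: [[-0.865, 0.039, 0.501], [0.035, 0.999, -0.018], [-0.501, 0.002, -0.865]]
ft_force: [-0.1, 0.7, -1.0]
opening: 14.1
gripper_force: 44.7
```

```bash
cat >> plan.py <<'E'
def rel(s):
    o=r.get_obs(); R,c=seat(*s); print("seat xyz",(R.T@(o["tool_pos"]-c)).round(1),"force in seat",(R.T@o["ft_force"]).round(1),"rotvec",Ro.from_matrix(R.T@o["orientation"]@F).as_rotvec().round(3))
E
python3 - <<'E'
from plan import *
show(); rel(O)
ims={n:imaging.read_camera(n) for n in C}
f=lambda im,x,y:cv2.resize(im[y:y+75,x:x+100],(400,300),interpolation=cv2.INTER_CUBIC)
cv2.imwrite("pics/place1.png",np.hstack([f(ims["top"],220,125),f(ims["side"],215,200)])[:,:,::-1])
R,c=seat(*O); print("unit -z per mm (cm)",(-R[:,2]/10).round(3),"-x",(-R[:,0]/10).round(3))
E
```

```text
10.15 [608.4 128.2 144.9] [-0.1  0.7 -1. ] 14.1 44.7 [ 0.24 -0.01  2.19 -0.31  0.47 -1.05]
seat xyz [  7.1 -31.7 111.2] force in seat [-0.6  0.7 -0.8] rotvec [ 0.001 -0.001 -0.002]
unit -z per mm (cm) [ 0.05  -0.002 -0.087] -x [-0.087  0.003 -0.05 ]
```

View pics/place1.png

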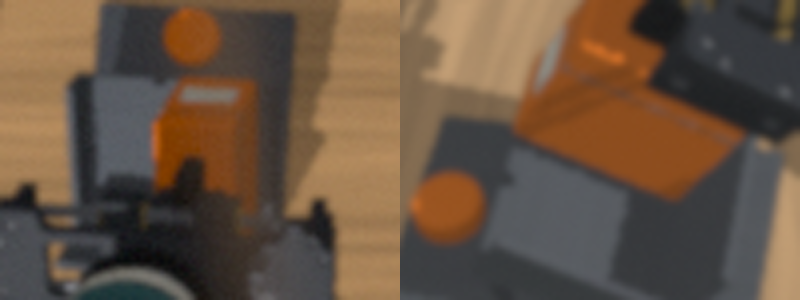

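The box hovers over the right half of the orange rack, clear of the cheek and square to the rack. Lowering it to the seat.

>>> jog_arm(increments=[0.1,0.03,-0.17,0,0,0,0.1,0.03,-0.17,0,0,0,0.1,0.03,-0.17,0,0,0,0.1,0.03,-0.17,0,0,0,0.1,0,-0.17,0,0,0,0,0,0,0,0,0,0,0,0,0,0,0])

```text
t: 10.83
tool_pos: [613.2, 129.8, 136.1]
orientation: [[-0.865, 0.039, 0.5], [0.035, 0.999, -0.017], [-0.501, 0.002, -0.866]]
ft_force: [-0.3, 0.6, -1.9]
opening: 13.9
gripper_force: 44.7
```

>>> jog_arm(increments=[0.05,0,-0.09,0,0,0,0.05,0,-0.09,0,0,0,0.05,0,-0.09,0,0,0,0,0,0,0,0,0,0,0,0,0,0,0])

```text
t: 11.25
tool_pos: [614.8, 129.8, 133.5]
orientation: [[-0.865, 0.039, 0.501], [0.035, 0.999, -0.017], [-0.501, 0.002, -0.865]]
ft_force: [0.5, -0.5, -2.0]
opening: 13.6
gripper_force: 44.7
```

```bash
python3 - <<'E'
from plan import *
show(); rel(O)
E
```

```text
11.25 [614.8 129.8 133.5] [ 0.5 -0.5 -2. ] 13.6 44.7 [ 0.24  0.02  2.19 -0.32  0.45 -1.03]
seat xyz [  6.9 -29.8  98.3] force in seat [-0.5 -0.5 -1.9] rotvec [ 0.002 -0.001 -0.002]
```

Not down yet. Continuing lower in small steps.

>>> jog_arm(increments=[0.05,0,-0.09,0,0,0,0.05,0,-0.09,0,0,0,0,0,0,0,0,0])

```text
t: 11.5
tool_pos: [615.8, 129.8, 132.3]
orientation: [[-0.865, 0.039, 0.501], [0.035, 0.999, -0.018], [-0.501, 0.002, -0.865]]
ft_force: [-4.6, -0.6, 1.9]
opening: 13.6
gripper_force: 44.7
```

>>> jog_arm(increments=[0.05,0,-0.09,0,0,0,0,0,0,0,0,0,0,0,0,0,0,0])

```text
t: 11.75
tool_pos: [615.9, 129.6, 132.2]
orientation: [[-0.865, 0.04, 0.501], [0.035, 0.999, -0.018], [-0.501, 0.002, -0.865]]
ft_force: [-12.3, -1.8, 11.0]
opening: 13.6
gripper_force: 44.8
```

>>> jog_arm(increments=[0.05,0,-0.09,0,0,0,0,0,0,0,0,0,0,0,0,0,0,0])

```text
t: 12.0
tool_pos: [615.9, 129.3, 132.0]
orientation: [[-0.865, 0.04, 0.5], [0.035, 0.999, -0.019], [-0.501, 0.001, -0.866]]
ft_force: [-20.5, -3.8, 19.4]
opening: 13.6
gripper_force: 44.9
```

>>> jog_arm(increments=[-0.13,0,0.22,0,0,0,-0.17,0.01,-0.1,0,0,0,-0.17,0.01,-0.1,0,0,0,-0.17,0.01,-0.1,0,0,0,0,0,0,0,0,0])

```text
t: 12.42
tool_pos: [610.1, 130.2, 128.8]
orientation: [[-0.865, 0.039, 0.5], [0.035, 0.999, -0.017], [-0.501, 0.002, -0.866]]
ft_force: [-0.3, 0.1, -0.6]
opening: 13.6
gripper_force: 44.9
```

>>> jog_arm(increments=[-0.09,0,-0.05,0,0,0,0,0,0,0,0,0,0,0,0,0,0,0])

```text
t: 12.67
tool_pos: [609.4, 130.2, 128.4]
orientation: [[-0.865, 0.039, 0.5], [0.035, 0.999, -0.017], [-0.501, 0.002, -0.866]]
ft_force: [-0.3, 0.2, -1.7]
opening: 13.4
gripper_force: 44.9
```

>>> jog_arm(increments=[-0.09,0,-0.05,0,0,0,0,0,0,0,0,0,0,0,0,0,0,0])

```text
t: 12.92
tool_pos: [608.7, 130.2, 128.2]
orientation: [[-0.865, 0.039, 0.501], [0.035, 0.999, -0.017], [-0.501, 0.003, -0.865]]
ft_force: [0.1, -0.8, -1.6]
opening: 13.4
gripper_force: 44.9
```

```bash
python3 - <<'E'
from plan import *
show(); rel(O)
E
```

```text
12.92 [608.7 130.2 128.2] [ 0.1 -0.8 -1.6] 13.4 44.9 [ 0.25  0.01  2.2  -0.33  0.44 -1.02]
seat xyz [ -1.  -29.7  96.7] force in seat [-0.7 -0.8 -1.4] rotvec [ 0.002 -0.001 -0.002]
```

>>> jog_arm(increments=[-0.09,0,-0.05,0,0,0,-0.09,0,-0.05,0,0,0,0,0,0,0,0,0])

```text
t: 13.17
tool_pos: [608.1, 130.3, 128.5]
orientation: [[-0.863, 0.038, 0.503], [0.035, 0.999, -0.017], [-0.504, 0.003, -0.864]]
ft_force: [5.5, -1.2, -2.0]
opening: 13.8
gripper_force: 44.9
```

>>> jog_arm(increments=[-0.09,0,-0.05,0,0,0,0,0,0,0,0,0,0,0,0,0,0,0])

```text
t: 13.42
tool_pos: [607.9, 130.4, 128.7]
orientation: [[-0.862, 0.038, 0.505], [0.035, 0.999, -0.016], [-0.505, 0.003, -0.863]]
ft_force: [6.7, -2.4, -2.0]
opening: 13.8
gripper_force: 44.9
```

>>> jog_arm(increments=[-0.09,0,-0.05,0,0,0,0,0,0,0,0,0,0,0,0,0,0,0])

```text
t: 13.67
tool_pos: [607.7, 130.4, 128.8]
orientation: [[-0.862, 0.038, 0.506], [0.035, 0.999, -0.016], [-0.506, 0.004, -0.862]]
ft_force: [8.1, -2.4, -1.0]
opening: 13.4
gripper_force: 44.9
```

```bash
python3 - <<'E'
from plan import *
show(); rel(O)
E
```

```text
13.67 [607.7 130.4 128.8] [ 8.1 -2.4 -1. ] 13.4 44.9 [ 0.25  0.01  2.21 -0.34  0.43 -1.01]
seat xyz [ -1.6 -29.5  97.7] force in seat [ 6.5 -2.1 -4.9] rotvec [ 0.003 -0.007 -0.002]
```

>>> jog_arm(increments=[0.09,0,0.05,0,0,0,0.09,0,0.05,0,0,0,0.05,0,-0.09,0,0,0,0,0,0,0,0,0,0,0,0,0,0,0])

```text
t: 14.08
tool_pos: [608.7, 130.4, 127.9]
orientation: [[-0.863, 0.039, 0.504], [0.035, 0.999, -0.017], [-0.504, 0.003, -0.864]]
ft_force: [4.2, -1.5, 3.9]
opening: 13.5
gripper_force: 44.9
```

```bash
python3 - <<'E'
from plan import *
show(); rel(O)
E
```

```text
14.08 [608.7 130.4 127.9] [ 4.2 -1.5  3.9] 13.5 44.9 [ 0.25  0.01  2.2  -0.34  0.44 -1.01]
seat xyz [ -1.2 -29.4  96.5] force in seat [ 5.6 -1.3  1.3] rotvec [ 0.003 -0.004 -0.002]
```

>>> jog_arm(increments=[0,0,0,0,0,0,0,0,0,0,0,0,0,0,0,0,0,0,0,0,0,0,0,0,-0.5,0.02,0.87,0,0,0,-0.75,0.03,1.3,0,0,0,-0.75,0.03,1.3,0,0,0,-0.75,0.03,1.3,0,0,0,-0.75,0.03,1.3,0,0,0,-0.75,0.03,1.3,0,0,0,-0.75,0.03,1.3,0,0,0], claw=-0.18)

```text
t: 15.0
tool_pos: [555.9, 132.0, 213.3]
orientation: [[-0.865, 0.039, 0.5], [0.035, 0.999, -0.018], [-0.5, 0.002, -0.866]]
ft_force: [-0.0, 0.3, 0.1]
opening: 36.0
gripper_force: 0.0
```

```bash
python3 - <<'E'
from plan import *
show()
a=desk(W2,260); b=desk(W2,98)
go((*a,15),(*b,10))
E
```

```text
15.0 [555.9 132.  213.3] [-0.   0.3  0.1] 36.0 0.0 [ 0.28 -0.2   2.22 -0.26  0.64 -1.07]
15 x [-0.93, 1.52, 0.31, 0.001, 0.035, -0.0] | to [417.0, 360.0, 260.0] step 1.81 0.035 total [-13.88, 22.83, 4.67] [0.019, 0.523, -0.0]
10 x [0.01, 0.0, -1.62, 0.0, -0.0, -0.0] | to [417.0, 360.0, 98.0] step 1.62 0.0 total [0.07, 0.03, -16.18] [0.003, -0.002, -0.001]
```

>>> jog_arm(increments=[-0.93,1.52,0.31,0.001,0.035,0,-0.93,1.52,0.31,0.001,0.035,0,-0.93,1.52,0.31,0.001,0.035,0,-0.93,1.52,0.31,0.001,0.035,0,-0.93,1.52,0.31,0.001,0.035,0,-0.93,1.52,0.31,0.001,0.035,0,-0.93,1.52,0.31,0.001,0.035,0,-0.93,1.52,0.31,0.001,0.035,0,-0.93,1.52,0.31,0.001,0.035,0,-0.93,1.52,0.31,0.001,0.035,0,-0.93,1.52,0.31,0.001,0.035,0,-0.93,1.52,0.31,0.001,0.035,0,-0.93,1.52,0.31,0.001,0.035,0,-0.93,1.52,0.31,0.001,0.035,0,-0.93,1.52,0.31,0.001,0.035,0,0,0,0,0,0,0])

```text
t: 16.33
tool_pos: [416.9, 362.2, 260.2]
orientation: [[-0.999, 0.037, -0.002], [0.037, 0.999, -0.002], [0.002, -0.002, -1.0]]
ft_force: [-0.2, -0.4, 0.9]
opening: 36.1
gripper_force: 0.0
```

```bash
python3 - <<'E'
from plan import *
show(); 
b=desk(W2,98); go((*b,10))
ims={n:imaging.read_camera(n) for n in C}
cv2.imwrite("pics/s2.png",ims["side"][:,:,::-1])
ms={}
for n in C:
    for t,c0 in(("orange_1",(627,126)),):
        ds=imaging.outline_of(t,n); R,o=seat(*O); c=proj(n,[o+R@[0,-30,60]])[0]
        print(n,c.round(),[(np.round(d["bbox"]).tolist(),round(d["score"],2)) for d in ds])
        ms[n]=min(ds,key=lambda d:np.hypot(*(np.array(d["bbox"][:2])+np.array(d["bbox"][2:])/2-c)))["pixels"].astype(np.float32)
def f(q):
    R,o=seat(O[0],O[1],q[3]); return [(P+[q[0],q[1],q[2]])@R.T+o for P in BOX]
q,i=fitp(f,ms,(-1,-30,0,O[2]),(5,5,5,.06)); print("box in seat O",q.round(3),i)
E
```

```text
16.33 [416.9 362.2 260.2] [-0.2 -0.4  0.9] 36.1 0.0 [ 0.67  0.02  1.84  0.    1.28 -0.86]
10 x [0.0, -0.02, -1.62, 0.0, -0.0, -0.0] | to [417.0, 360.0, 98.0] step 1.62 0.0 total [0.02, -0.19, -16.22] [0.002, -0.002, -0.003]
side [277. 225.] [([361.0, 96.0, 33.0, 40.0], 0.73), ([240.0, 200.0, 68.0, 55.0], 0.58)]
top [271. 171.] [([253.0, 148.0, 36.0, 47.0], 0.82), ([426.0, 239.0, 51.0, 44.0], 0.67)]
box in seat O [ -0.622 -29.487  -1.267  -0.055] 0.9509639739990234
```

View pics/s2.png

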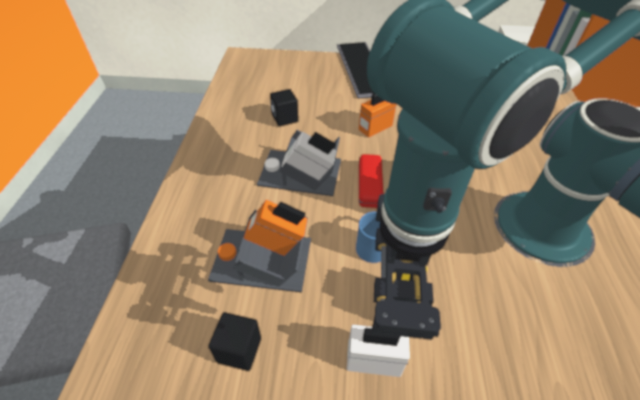

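orange_1 sits well in the orange rack at (277,225). The gripper is above white_2 at (380,345), and white_1 is undisturbed. Descending onto white_2.

>>> jog_arm(increments=[0,-0.02,-1.62,0,0,0,0,-0.02,-1.62,0,0,0,0,-0.02,-1.62,0,0,0,0,-0.02,-1.62,0,0,0,0,-0.02,-1.62,0,0,0,0,-0.02,-1.62,0,0,0,0,-0.02,-1.62,0,0,0,0,-0.02,-1.62,0,0,0,0,-0.02,-1.62,0,0,0,0,0,-1.2,0,0,0,0,0,-0.4,0,0,0,0,0,0,0,0,0])

```text
t: 17.53
tool_pos: [417.3, 357.5, 97.0]
orientation: [[-0.999, 0.039, -0.002], [0.039, 0.999, -0.004], [0.002, -0.004, -1.0]]
ft_force: [0.1, 0.4, 0.6]
opening: 35.9
gripper_force: 0.0
```

>>> jog_arm(increments=[0,0,0,0,0,0,0,0,0,0,0,0,0,0,0,0,0,0,0,0,0,0,0,0,0,0,0,0,0,0], claw=-1, grip_force=45)

```text
t: 17.95
tool_pos: [418.4, 358.7, 98.7]
orientation: [[-0.999, 0.039, 0.001], [0.039, 0.999, -0.002], [-0.001, -0.002, -1.0]]
ft_force: [1.1, -0.1, 1.2]
opening: 13.7
gripper_force: 45.0
```

```bash
python3 - <<'E'
from plan import *
show(); s=r.get_obs(); p=s["tool_pos"]; Q=s["orientation"]
a=inseat(W,6,-29,110)
g=a[0].copy(); g[2]=320
# upright lift, travel tilting, over to above the white rack
go((p+[0,0,222],Q,12),(np.array([430,120,320.]),Rz(-.095)@F,13),(g,a[1],18),(*a,11))
E
```

```text
17.95 [418.4 358.7  98.7] [ 1.1 -0.1  1.2] 13.7 45.0 [ 0.67  0.16  2.   -0.    0.98 -0.87]
12 x [0.0, 0.0, 1.85, 0.0, 0.0, 0.0] | to [418.0, 359.0, 321.0] step 1.85 0.0 total [0.0, 0.0, 22.2] [0.0, 0.0, 0.0]
13 x [0.09, -1.84, -0.01, 0.0, 0.0, -0.004] | to [430.0, 120.0, 320.0] step 1.84 0.004 total [1.16, -23.87, -0.07] [0.002, 0.001, -0.056]
18 x [0.69, -1.5, 0.0, -0.003, -0.029, -0.0] | to [554.0, -150.0, 320.0] step 1.65 0.029 total [12.41, -26.97, 0.06] [-0.046, -0.52, -0.004]
11 x [-0.0, 0.0, -1.6, 0.001, 0.0, -0.0] | to [554.0, -150.0, 143.0] step 1.6 0.001 total [-0.01, 0.03, -17.61] [0.008, 0.002, -0.002]
```

>>> jog_arm(increments=[0,0,0.85,0,0,0,0,0,1.85,0,0,0,0,0,1.85,0,0,0,0,0,1.85,0,0,0,0,0,1.85,0,0,0,0,0,1.85,0,0,0,0,0,1.85,0,0,0,0,0,1.85,0,0,0,0,0,1.85,0,0,0,0,0,1.85,0,0,0,0,0,1.85,0,0,0,0,0,1.85,0,0,0,0,0,1,0,0,0])

```text
t: 19.03
tool_pos: [418.1, 358.7, 322.6]
orientation: [[-0.999, 0.039, 0.002], [0.039, 0.999, -0.001], [-0.002, -0.001, -1.0]]
ft_force: [-0.3, 0.1, -0.9]
opening: 13.5
gripper_force: 45.0
```

>>> jog_arm(increments=[0.09,-1.84,0,0,0,-0.004,0.09,-1.84,0,0,0,-0.004,0.09,-1.84,0,0,0,-0.004,0.09,-1.84,0,0,0,-0.004,0.09,-1.84,0,0,0,-0.004,0.09,-1.84,0,0,0,-0.004,0.09,-1.84,0,0,0,-0.004,0.09,-1.84,0,0,0,-0.004,0.09,-1.84,0,0,0,-0.004,0.09,-1.84,0,0,0,-0.004,0.09,-1.84,0,0,0,-0.004,0.09,-1.84,0,0,0,-0.004,0.09,-1.84,0,0,0,-0.004])

```text
t: 20.12
tool_pos: [428.9, 118.2, 319.4]
orientation: [[-0.996, 0.091, -0.001], [0.091, 0.996, -0.003], [0.001, -0.003, -1.0]]
ft_force: [-0.0, -0.7, -1.9]
opening: 13.7
gripper_force: 45.0
```

>>> jog_arm(increments=[0.69,-1.5,0,-0.003,-0.029,0,0.69,-1.5,0,-0.003,-0.029,0,0.69,-1.5,0,-0.003,-0.029,0,0.69,-1.5,0,-0.003,-0.029,0,0.69,-1.5,0,-0.003,-0.029,0,0.69,-1.5,0,-0.003,-0.029,0,0.69,-1.5,0,-0.003,-0.029,0,0.69,-1.5,0,-0.003,-0.029,0,0.69,-1.5,0,-0.003,-0.029,0,0.69,-1.5,0,-0.003,-0.029,0,0.69,-1.5,0,-0.003,-0.029,0,0.69,-1.5,0,-0.003,-0.029,0,0.69,-1.5,0,-0.003,-0.029,0,0.69,-1.5,0,-0.003,-0.029,0,0.69,-1.5,0,-0.003,-0.029,0,0.69,-1.5,0,-0.003,-0.029,0,0.69,-1.5,0,-0.003,-0.029,0,0.69,-1.5,0,-0.003,-0.029,0,0,0,0,0,0,0])

```text
t: 21.7
tool_pos: [552.9, -152.5, 318.2]
orientation: [[-0.863, 0.096, 0.496], [0.079, 0.995, -0.056], [-0.499, -0.009, -0.866]]
ft_force: [-0.3, 0.1, -2.2]
opening: 13.6
gripper_force: 45.0
```

```bash
python3 - <<'E'
from plan import *
show(); rel(W)
a=inseat(W,6,-29.5,112); go((*a,11))
E
```

```text
21.7 [ 552.9 -152.5  318.2] [-0.3  0.1 -2.2] 13.6 45.0 [-0.4  -0.29  2.09  0.19  0.85 -1.96]
seat xyz [ 92.6 -31.5 262.1] force in seat [-1.4  0.1 -1.7] rotvec [-0.008  0.001  0.004]
11 x [0.0, 0.02, -1.57, 0.001, -0.0, 0.0] | to [553.0, -151.0, 145.0] step 1.57 0.001 total [0.03, 0.2, -17.32] [0.009, -0.002, 0.001]
```

>>> jog_arm(increments=[0,0.02,-0.8,0.001,0,0,0,0.02,-1.57,0.001,0,0,0,0.02,-1.57,0.001,0,0,0,0.02,-1.57,0.001,0,0,0,0.02,-1.57,0.001,0,0,0,0.02,-1.57,0.001,0,0,0,0.02,-1.57,0.001,0,0,0,0.02,-1.57,0.001,0,0,0,0.02,-1.57,0,0,0,0,0.02,-1.57,0,0,0,0,0,-1.57,0,0,0,0,0,-0.8,0,0,0,0,0,0,0,0,0,0,0,0,0,0,0])

```text
t: 22.87
tool_pos: [553.3, -148.1, 146.2]
orientation: [[-0.863, 0.093, 0.497], [0.081, 0.996, -0.047], [-0.499, -0.0, -0.867]]
ft_force: [0.5, -0.5, -1.5]
opening: 13.6
gripper_force: 45.0
```

```bash
python3 - <<'E'
from plan import *
show(); rel(W)
R,c=seat(*W); print("-z/mm",(-R[:,2]/10).round(3),"-x",(-R[:,0]/10).round(3))
a=inseat(W,6,-29,101); go((*a,6))
ims={n:imaging.read_camera(n) for n in C}
f=lambda im,x,y:cv2.resize(im[y:y+75,x:x+100],(400,300),interpolation=cv2.INTER_CUBIC)
cv2.imwrite("pics/place2.png",np.hstack([f(ims["top"],320,140),f(ims["side"],255,105)])[:,:,::-1])
E
```

```text
22.87 [ 553.3 -148.1  146.2] [ 0.5 -0.5 -1.5] 13.6 45.0 [-0.39 -0.12  2.29  0.32  0.49 -2.11]
seat xyz [  6.6 -27.  113. ] force in seat [-0.3 -0.5 -1.6] rotvec [0.001 0.001 0.002]
-z/mm [ 0.05  -0.005 -0.087] -x [-0.086  0.008 -0.05 ]
6 x [0.09, -0.04, -0.18, -0.0, -0.0, -0.0] | to [559.0, -151.0, 135.0] step 0.21 0.0 total [0.53, -0.25, -1.07] [-0.0, -0.001, -0.002]
```

View pics/place2.png

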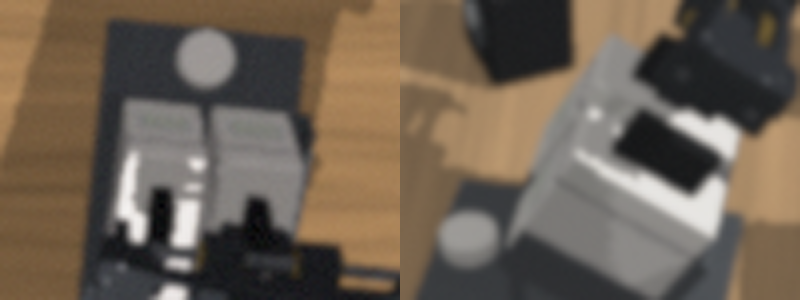

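white_2 hovers beside white_1 with a gap (the gap is at crop x≈208) and is parallel to it. Lowering, with a small shift to −y.

>>> jog_arm(increments=[0.09,-0.06,-0.18,0,0,0,0.09,-0.06,-0.18,0,0,0,0.09,-0.06,-0.18,0,0,0,0.09,-0.06,-0.18,0,0,0,0.09,-0.06,-0.18,0,0,0,0.09,-0.04,-0.18,0,0,0,0,0,0,0,0,0,0,0,0,0,0,0])

```text
t: 23.63
tool_pos: [559.0, -152.2, 135.6]
orientation: [[-0.862, 0.094, 0.497], [0.081, 0.996, -0.047], [-0.5, -0.001, -0.866]]
ft_force: [-0.6, 1.1, -2.0]
opening: 13.4
gripper_force: 45.0
```

>>> jog_arm(increments=[0.05,0,-0.09,0,0,0,0.05,0,-0.09,0,0,0,0,0,0,0,0,0])

```text
t: 23.88
tool_pos: [560.0, -152.2, 134.6]
orientation: [[-0.862, 0.093, 0.498], [0.08, 0.996, -0.047], [-0.5, -0.001, -0.866]]
ft_force: [-5.3, 0.6, 3.9]
opening: 13.7
gripper_force: 45.0
```

>>> jog_arm(increments=[0.05,0,-0.09,0,0,0,0,0,0,0,0,0,0,0,0,0,0,0])

```text
t: 24.13
tool_pos: [560.0, -152.1, 134.5]
orientation: [[-0.862, 0.093, 0.498], [0.08, 0.996, -0.047], [-0.5, -0.001, -0.866]]
ft_force: [-16.5, 1.1, 14.6]
opening: 13.7
gripper_force: 45.0
```

>>> jog_arm(increments=[0.05,0,-0.09,0,0,0,0,0,0,0,0,0,0,0,0,0,0,0])

```text
t: 24.38
tool_pos: [560.1, -152.1, 134.5]
orientation: [[-0.863, 0.092, 0.498], [0.079, 0.996, -0.047], [-0.5, -0.001, -0.866]]
ft_force: [-28.1, 2.5, 26.0]
opening: 14.0
gripper_force: 45.0
```

```bash
python3 - <<'E'
from plan import *
show(); rel(W)
E
```

```text
24.38 [ 560.1 -152.1  134.5] [-28.1   2.5  26. ] 14.0 45.0 [-0.4  -0.09  2.28  0.34  0.46 -2.14]
seat xyz [  6.9 -30.4  99.4] force in seat [-11.4  -0.1  36.6] rotvec [0.001 0.    0.003]
```

>>> jog_arm(increments=[-0.14,0.01,0.25,0,0,0,-0.17,0.02,-0.1,0,0,0,-0.17,0.02,-0.1,0,0,0,-0.17,0.01,-0.1,0,0,0,0,0,0,0,0,0])

```text
t: 24.8
tool_pos: [554.4, -151.5, 131.4]
orientation: [[-0.862, 0.094, 0.498], [0.081, 0.996, -0.047], [-0.5, -0.001, -0.866]]
ft_force: [0.1, 0.0, -0.6]
opening: 13.5
gripper_force: 45.0
```

>>> jog_arm(increments=[-0.17,0.01,-0.1,0,0,0,0,0,0,0,0,0,0,0,0,0,0,0])

```text
t: 25.05
tool_pos: [553.8, -151.7, 131.6]
orientation: [[-0.861, 0.094, 0.499], [0.081, 0.996, -0.048], [-0.502, -0.001, -0.865]]
ft_force: [3.9, 1.7, -0.8]
opening: 13.5
gripper_force: 45.0
```

>>> jog_arm(increments=[-0.09,0.01,-0.05,0,0,0,0,0,0,0,0,0,0,0,0,0,0,0])

```text
t: 25.3
tool_pos: [553.5, -151.7, 131.7]
orientation: [[-0.861, 0.094, 0.501], [0.081, 0.996, -0.048], [-0.503, -0.001, -0.864]]
ft_force: [5.9, 1.6, -1.3]
opening: 13.2
gripper_force: 45.0
```

```bash
python3 - <<'E'
from plan import *
show(); rel(W)
E
```

```text
25.3 [ 553.5 -151.7  131.7] [ 5.9  1.6 -1.3] 13.2 45.0 [-0.4  -0.1   2.3   0.35  0.46 -2.15]
seat xyz [ -0.2 -30.6 100.2] force in seat [ 4.3  2.1 -4. ] rotvec [-0.001 -0.003  0.001]
```

>>> jog_arm(increments=[0.09,-0.01,0.05,0,0,0,0.07,0,-0.12,0,0,0,0,0,0,0,0,0,0,0,0,0,0,0])

```text
t: 25.63
tool_pos: [554.3, -151.7, 131.3]
orientation: [[-0.861, 0.093, 0.499], [0.08, 0.996, -0.048], [-0.502, -0.001, -0.865]]
ft_force: [-4.1, 2.2, 8.0]
opening: 13.5
gripper_force: 45.0
```

>>> jog_arm(increments=[0,0,0,0,0,0,0,0,0,0,0,0,0,0,0,0,0,0,0,0,0,0,0,0,-0.5,0.05,0.87,0,0,0,-0.75,0.07,1.3,0,0,0,-0.75,0.07,1.3,0,0,0,-0.75,0.07,1.3,0,0,0,-0.75,0.07,1.3,0,0,0,-0.75,0.07,1.3,0,0,0,-0.75,0.07,1.3,0,0,0], claw=-0.18)

```text
t: 26.55
tool_pos: [502.7, -146.7, 217.2]
orientation: [[-0.862, 0.094, 0.498], [0.081, 0.996, -0.048], [-0.5, -0.001, -0.866]]
ft_force: [0.6, -0.7, 0.7]
opening: 36.2
gripper_force: 0.0
```

```bash
python3 - <<'E'
from plan import *
show(); s=r.get_obs(); p=s["tool_pos"]; Q=s["orientation"]
up=Rz(-.095)@F; a=desk(O2,240,1); b=desk(O2,98,1)
mid=np.array([440,-220,270.])
# explicit turn about z: yaw -0.095 -> 0.732-pi = -2.41
go((mid,up,14))
print("then yaw total",.732-np.pi+.095, "shift",(a[0]-mid)/10)
E
```

```text
26.55 [ 502.7 -146.7  217.2] [ 0.6 -0.7  0.7] 36.2 0.0 [-0.44 -0.32  2.3   0.27  0.68 -2.09]
14 x [-0.45, -0.52, 0.38, 0.004, 0.037, -0.0] | to [440.0, -220.0, 270.0] step 0.79 0.037 total [-6.27, -7.33, 5.28] [0.05, 0.521, -0.001]
then yaw total -2.3145926535897927 shift [ -3.35 -12.23  -3.  ]
```

>>> jog_arm(increments=[-0.45,-0.52,0.38,0.004,0.037,0,-0.45,-0.52,0.38,0.004,0.037,0,-0.45,-0.52,0.38,0.004,0.037,0,-0.45,-0.52,0.38,0.004,0.037,0,-0.45,-0.52,0.38,0.004,0.037,0,-0.45,-0.52,0.38,0.004,0.037,0,-0.45,-0.52,0.38,0.004,0.037,0,-0.45,-0.52,0.38,0.004,0.037,0,-0.45,-0.52,0.38,0.004,0.037,0,-0.45,-0.52,0.38,0.004,0.037,0,-0.45,-0.52,0.38,0.004,0.037,0,-0.45,-0.52,0.38,0.004,0.037,0,-0.45,-0.52,0.38,0,0.037,0,-0.45,-0.52,0.38,0,0.037,0])

```text
t: 27.72
tool_pos: [439.9, -220.0, 270.3]
orientation: [[-0.995, 0.096, 0.001], [0.096, 0.995, -0.003], [-0.002, -0.003, -1.0]]
ft_force: [0.5, 0.4, -1.1]
opening: 35.5
gripper_force: 0.0
```

>>> jog_arm(increments=[-0.17,-0.61,-0.15,0,0,-0.116,-0.17,-0.61,-0.15,0,0,-0.116,-0.17,-0.61,-0.15,0,0,-0.116,-0.17,-0.61,-0.15,0,0,-0.116,-0.17,-0.61,-0.15,0,0,-0.116,-0.17,-0.61,-0.15,0,0,-0.116,-0.17,-0.61,-0.15,0,0,-0.116,-0.17,-0.61,-0.15,0,0,-0.116,-0.17,-0.61,-0.15,0,0,-0.116,-0.17,-0.61,-0.15,0,0,-0.116,-0.17,-0.61,-0.15,0,0,-0.116,-0.17,-0.61,-0.15,0,0,-0.116,-0.17,-0.61,-0.15,0,0,-0.116,-0.17,-0.61,-0.15,0,0,-0.116,-0.17,-0.61,-0.15,0,0,-0.116,-0.17,-0.61,-0.15,0,0,-0.116,-0.17,-0.61,-0.15,0,0,-0.116,-0.17,-0.61,-0.15,0,0,-0.116,-0.17,-0.61,-0.15,0,0,-0.116,-0.17,-0.61,-0.15,0,0,-0.11])

```text
t: 29.38
tool_pos: [406.0, -341.9, 239.9]
orientation: [[0.748, 0.664, -0.004], [0.664, -0.748, -0.001], [-0.004, -0.002, -1.0]]
ft_force: [0.6, -0.5, -0.5]
opening: 36.3
gripper_force: 0.0
```

```bash
python3 - <<'E'
from plan import *
show(); b=desk(O2,98,1); go((*b,10))
ims={n:imaging.read_camera(n) for n in C}
im=np.hstack([cv2.resize(ims["top"][100:320,120:500],(456,264)),cv2.resize(ims["side"][40:240,200:440],(317,264))]); cv2.imwrite("pics/pre3.png",im[:,:,::-1])
R,o=seat(*W); ms={}
for n in C:
    c=proj(n,[o+R@[0,-30,60]])[0]; ds=imaging.outline_of("white_1",n)
    ms[n]=min(ds,key=lambda d:np.hypot(*(np.array(d["bbox"][:2])+np.array(d["bbox"][2:])/2-c)))["pixels"].astype(np.float32); print(n,c.round(),[(np.round(d["bbox"]).tolist(),round(d["score"],2)) for d in ds])
q,i=fitp(lambda q:[(P+[q[0],q[1],q[2]])@R.T+o for P in BOX],{"top":ms["top"]},(-1,-30,0),(5,5,5)); print("white_2 in W (top)",q.round(2),i)
E
```

```text
29.38 [ 406.  -341.9  239.9] [ 0.6 -0.5 -0.5] 36.3 0.0 [-0.74 -0.01  1.91 -0.    1.25  0.1 ]
10 x [0.01, -0.0, -1.42, 0.0, -0.0, 0.001] | to [406.0, -342.0, 98.0] step 1.42 0.001 total [0.05, -0.04, -14.19] [0.001, -0.004, 0.006]
side [315. 140.] [([387.0, 262.0, 40.0, 75.0], 0.9), ([286.0, 116.0, 53.0, 33.0], 0.77), ([284.0, 131.0, 52.0, 48.0], 0.74), ([361.0, 88.0, 33.0, 51.0], 0.34)]
top [381. 193.] [([368.0, 168.0, 28.0, 53.0], 0.85), ([351.0, 167.0, 22.0, 47.0], 0.81), ([201.0, 262.0, 48.0, 32.0], 0.59)]
white_2 in W (top) [-13.87 -33.71 -28.87] 0.9654812216758728
```

View pics/pre3.png

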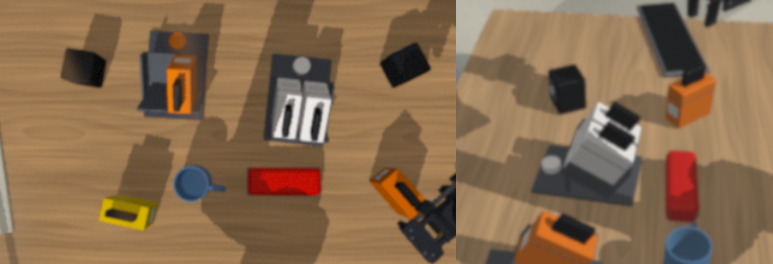

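Both white boxes stand side by side in the white rack at (300,110) of the left panel. The gripper is over orange_2. Descending and gripping.

>>> jog_arm(increments=[0,0,-0.7,0,0,0.001,0,0,-1.4,0,0,0.001,0,0,-1.4,0,0,0.001,0,0,-1.4,0,0,0.001,0,0,-1.4,0,0,0.001,0,0,-1.4,0,0,0.001,0,0,-1.4,0,0,0,0,0,-1.4,0,0,0,0,0,-1.4,0,0,0,0,0,-1.4,0,0,0,0,0,-0.7,0,0,0,0,0,0,0,0,0])

```text
t: 30.58
tool_pos: [405.4, -340.1, 97.5]
orientation: [[0.738, 0.674, -0.007], [0.674, -0.738, 0.002], [-0.004, -0.006, -1.0]]
ft_force: [-0.1, -0.4, -0.3]
opening: 36.3
gripper_force: 0.0
```

>>> jog_arm(increments=[0,0,0,0,0,0,0,0,0,0,0,0,0,0,0,0,0,0,0,0,0,0,0,0,0,0,0,0,0,0], claw=-1, grip_force=45)

```text
t: 31.0
tool_pos: [407.3, -342.3, 100.7]
orientation: [[0.739, 0.673, -0.002], [0.673, -0.739, -0.003], [-0.003, 0.0, -1.0]]
ft_force: [1.0, -0.6, 1.4]
opening: 13.6
gripper_force: 44.9
```

```bash
python3 - <<'E'
from plan import *
show(); s=r.get_obs(); p=s["tool_pos"]; Q=s["orientation"]
a=inseat(O,7,30.5,112,1); g=a[0].copy(); g[2]=320
up=Rz(O[2])@F@Rz(np.pi)
go((p+[0,0,222],Q,12),(np.array([440,-60,320.]),up,16),(g,a[1],19),(*a,11))
E
```

```text
31.0 [ 407.3 -342.3  100.7] [ 1.  -0.6  1.4] 13.6 44.9 [-0.74  0.12  2.04 -0.    0.97  0.09]
12 x [0.0, 0.0, 1.85, 0.0, 0.0, 0.0] | to [407.0, -342.0, 323.0] step 1.85 0.0 total [0.0, 0.0, 22.2] [0.0, 0.0, 0.0]
16 x [0.2, 1.76, -0.02, 0.0, -0.0, -0.049] | to [440.0, -60.0, 320.0] step 1.77 0.049 total [3.27, 28.23, -0.27] [0.002, -0.003, -0.777]
19 x [0.9, 1.32, 0.0, -0.001, -0.028, 0.0] | to [610.0, 190.0, 320.0] step 1.6 0.028 total [17.09, 25.1, 0.05] [-0.021, -0.526, 0.007]
11 x [-0.0, 0.0, -1.58, -0.0, 0.001, 0.001] | to [610.0, 190.0, 145.0] step 1.58 0.001 total [-0.01, 0.02, -17.4] [-0.004, 0.006, 0.006]
```

>>> jog_arm(increments=[0,0,0.85,0,0,0,0,0,1.85,0,0,0,0,0,1.85,0,0,0,0,0,1.85,0,0,0,0,0,1.85,0,0,0,0,0,1.85,0,0,0,0,0,1.85,0,0,0,0,0,1.85,0,0,0,0,0,1.85,0,0,0,0,0,1.85,0,0,0,0,0,1.85,0,0,0,0,0,1.85,0,0,0,0,0,1,0,0,0])

```text
t: 32.08
tool_pos: [406.8, -341.8, 324.0]
orientation: [[0.739, 0.673, -0.002], [0.673, -0.739, -0.003], [-0.003, 0.0, -1.0]]
ft_force: [1.0, -0.3, -2.8]
opening: 14.0
gripper_force: 44.9
```

>>> jog_arm(increments=[0.2,1.76,0,0,0,-0.049,0.2,1.76,0,0,0,-0.049,0.2,1.76,0,0,0,-0.049,0.2,1.76,0,0,0,-0.049,0.2,1.76,0,0,0,-0.049,0.2,1.76,0,0,0,-0.049,0.2,1.76,0,0,0,-0.049,0.2,1.76,0,0,0,-0.049,0.2,1.76,0,0,0,-0.049,0.2,1.76,0,0,0,-0.049,0.2,1.76,0,0,0,-0.049,0.2,1.76,0,0,0,-0.049,0.2,1.76,0,0,0,-0.049,0.2,1.76,0,0,0,-0.049,0.2,1.76,0,0,0,-0.049,0.2,1.76,0,0,0,-0.049])

```text
t: 33.42
tool_pos: [437.9, -59.0, 321.0]
orientation: [[0.999, -0.048, -0.005], [-0.048, -0.999, 0.002], [-0.005, -0.002, -1.0]]
ft_force: [0.2, 0.2, -3.3]
opening: 13.9
gripper_force: 44.9
```

>>> jog_arm(increments=[0.9,1.32,0,-0.001,-0.028,0,0.9,1.32,0,-0.001,-0.028,0,0.9,1.32,0,-0.001,-0.028,0,0.9,1.32,0,-0.001,-0.028,0,0.9,1.32,0,-0.001,-0.028,0,0.9,1.32,0,-0.001,-0.028,0,0.9,1.32,0,-0.001,-0.028,0,0.9,1.32,0,-0.001,-0.028,0,0.9,1.32,0,-0.001,-0.028,0,0.9,1.32,0,-0.001,-0.028,0,0.9,1.32,0,-0.001,-0.028,0,0.9,1.32,0,-0.001,-0.028,0,0.9,1.32,0,-0.001,-0.028,0,0.9,1.32,0,-0.001,-0.028,0,0.9,1.32,0,-0.001,-0.028,0,0.9,1.32,0,-0.001,-0.028,0,0.9,1.32,0,-0.001,-0.028,0,0.9,1.32,0,-0.001,-0.028,0,0.9,1.32,0,-0.001,-0.028,0,0,0,0,0,0,0])

```text
t: 35.08
tool_pos: [608.8, 192.3, 319.4]
orientation: [[0.864, -0.042, 0.502], [-0.039, -0.999, -0.016], [0.502, -0.006, -0.865]]
ft_force: [-0.6, -0.6, -3.2]
opening: 13.5
gripper_force: 44.9
```

```bash
python3 - <<'E'
from plan import *
show(); rel(O)
a=inseat(O,7,30.5,112,1); go((*a,11))
E
```

```text
35.08 [608.8 192.3 319.4] [-0.6 -0.6 -3.2] 13.5 44.9 [ 0.37 -0.13  1.96 -0.27  0.84  2.12]
seat xyz [ 92.6  32.4 263.4] force in seat [-2.1 -0.6 -2.5] rotvec [-0.004 -0.005  3.135]
11 x [0.01, -0.02, -1.58, -0.001, 0.0, 0.0] | to [610.0, 190.0, 145.0] step 1.58 0.001 total [0.15, -0.2, -17.39] [-0.006, 0.003, 0.004]
```

>>> jog_arm(increments=[0.01,-0.02,-0.8,-0.001,0,0,0.01,-0.02,-1.58,-0.001,0,0,0.01,-0.02,-1.58,-0.001,0,0.001,0.01,-0.02,-1.58,-0.001,0,0.001,0.01,-0.02,-1.58,-0.001,0,0.001,0.01,-0.02,-1.58,-0.001,0,0.001,0.01,-0.02,-1.58,0,0,0,0.01,-0.02,-1.58,0,0,0,0.01,-0.02,-1.58,0,0,0,0.01,0,-1.58,0,0,0,0,0,-1.58,0,0,0,0,0,-0.8,0,0,0,0,0,0,0,0,0,0,0,0,0,0,0])

```text
t: 36.25
tool_pos: [610.0, 188.2, 146.8]
orientation: [[0.864, -0.04, 0.503], [-0.034, -0.999, -0.02], [0.503, 0.0, -0.864]]
ft_force: [-0.4, -0.4, -3.2]
opening: 13.5
gripper_force: 44.9
```

```bash
python3 - <<'E'
from plan import *
show(); rel(O)
a=inseat(O,7,30,104,1); go((*a,5))
ims={n:imaging.read_camera(n) for n in C}
f=lambda im,x,y:cv2.resize(im[y:y+75,x:x+100],(400,300),interpolation=cv2.INTER_CUBIC)
cv2.imwrite("pics/place3.png",np.hstack([f(ims["top"],220,125),f(ims["side"],215,200)])[:,:,::-1])
E
```

```text
36.25 [610.  188.2 146.8] [-0.4 -0.4 -3.2] 13.5 44.9 [ 0.37  0.03  2.15 -0.42  0.51  2.3 ]
seat xyz [  7.5  28.3 113.2] force in seat [-2.  -0.5 -2.6] rotvec [-6.00e-03  2.00e-03  3.14e+00]
5 x [0.08, 0.03, -0.16, 0.0, 0.001, 0.0] | to [614.0, 190.0, 139.0] step 0.18 0.001 total [0.42, 0.16, -0.82] [0.001, 0.004, 0.002]
```

View pics/place3.png

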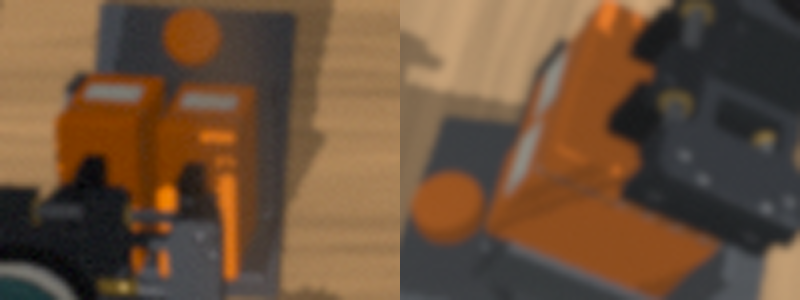

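orange_2 hovers beside orange_1 inside the left cheek, parallel to it. Lowering.

>>> jog_arm(increments=[0.08,0.04,-0.16,0,0.001,0,0.08,0.04,-0.16,0,0.001,0,0.08,0.04,-0.16,0,0.001,0,0.08,0.03,-0.16,0,0,0,0.1,0,-0.17,0,0,0,0.05,0,-0.09,0,0,0,0,0,0,0,0,0,0,0,0,0,0,0])

```text
t: 37.02
tool_pos: [615.2, 190.4, 138.3]
orientation: [[0.864, -0.039, 0.501], [-0.034, -0.999, -0.02], [0.502, -0.0, -0.865]]
ft_force: [0.3, 0.4, -2.9]
opening: 13.7
gripper_force: 44.9
```

>>> jog_arm(increments=[0.05,0,-0.09,0,0,0,0,0,0,0,0,0,0,0,0,0,0,0])

```text
t: 37.27
tool_pos: [615.8, 190.4, 137.7]
orientation: [[0.864, -0.039, 0.502], [-0.034, -0.999, -0.019], [0.502, -0.0, -0.865]]
ft_force: [0.3, -0.7, -3.8]
opening: 13.6
gripper_force: 44.9
```

>>> jog_arm(increments=[0.05,0,-0.09,0,0,0,0,0,0,0,0,0,0,0,0,0,0,0])

```text
t: 37.52
tool_pos: [616.3, 190.4, 136.8]
orientation: [[0.864, -0.039, 0.502], [-0.034, -0.999, -0.019], [0.502, -0.0, -0.865]]
ft_force: [0.2, -0.4, -2.6]
opening: 13.7
gripper_force: 44.9
```

```bash
python3 - <<'E'
from plan import *
show(); rel(O)
E
```

```text
37.52 [616.3 190.4 136.8] [ 0.2 -0.4 -2.6] 13.7 44.9 [ 0.37  0.05  2.14 -0.43  0.49  2.31]
seat xyz [  7.9  30.8 101.4] force in seat [-1.1 -0.4 -2.3] rotvec [-0.004  0.     3.14 ]
```

>>> jog_arm(increments=[0.05,0,-0.09,0,0,0,0.05,0,-0.09,0,0,0,0,0,0,0,0,0])

```text
t: 37.77
tool_pos: [617.1, 190.5, 136.2]
orientation: [[0.864, -0.04, 0.502], [-0.035, -0.999, -0.02], [0.502, -0.0, -0.865]]
ft_force: [-9.6, -2.0, 6.3]
opening: 13.8
gripper_force: 44.9
```

>>> jog_arm(increments=[0.05,0,-0.09,0,0,0,0,0,0,0,0,0,0,0,0,0,0,0])

```text
t: 38.02
tool_pos: [617.2, 190.5, 136.2]
orientation: [[0.864, -0.04, 0.502], [-0.035, -0.999, -0.02], [0.502, -0.0, -0.865]]
ft_force: [-18.0, -1.4, 15.8]
opening: 13.8
gripper_force: 44.9
```

>>> jog_arm(increments=[0.05,0,-0.09,0,0,0,0,0,0,0,0,0,0,0,0,0,0,0])

```text
t: 38.27
tool_pos: [617.3, 190.5, 136.2]
orientation: [[0.864, -0.041, 0.502], [-0.035, -0.999, -0.02], [0.502, 0.0, -0.865]]
ft_force: [-27.6, -2.9, 23.3]
opening: 13.8
gripper_force: 44.9
```

```bash
python3 - <<'E'
from plan import *
show(); rel(O)
E
```

```text
38.27 [617.3 190.5 136.2] [-27.6  -2.9  23.3] 13.8 44.9 [ 0.37  0.06  2.14 -0.43  0.49  2.31]
seat xyz [  8.4  30.9 100.4] force in seat [-12.1  -4.   33.9] rotvec [-4.000e-03  2.000e-03  3.139e+00]
```

Floor contact. Up 3 mm, then slide to the backrest.

>>> jog_arm(increments=[-0.15,0,0.26,0,0,0,-0.17,0,-0.1,0,0,0,-0.17,0,-0.1,0,0,0,-0.17,0,-0.1,0,0,0,0,0,0,0,0,0])

```text
t: 38.68
tool_pos: [613.7, 190.9, 135.0]
orientation: [[0.862, -0.038, 0.506], [-0.034, -0.999, -0.018], [0.506, -0.001, -0.863]]
ft_force: [1.2, -3.0, 4.9]
opening: 13.8
gripper_force: 45.0
```

>>> jog_arm(increments=[-0.17,0,-0.1,0,0,0,0,0,0,0,0,0,0,0,0,0,0,0])

```text
t: 38.93
tool_pos: [611.7, 190.9, 133.7]
orientation: [[0.862, -0.039, 0.505], [-0.034, -0.999, -0.018], [0.505, -0.002, -0.863]]
ft_force: [0.1, -2.4, 6.7]
opening: 13.4
gripper_force: 45.0
```

>>> jog_arm(increments=[-0.09,0,-0.05,0,0,0,0,0,0,0,0,0,0,0,0,0,0,0])

```text
t: 39.18
tool_pos: [611.3, 191.0, 133.6]
orientation: [[0.862, -0.039, 0.506], [-0.034, -0.999, -0.018], [0.506, -0.002, -0.863]]
ft_force: [1.3, -2.9, 5.3]
opening: 13.8
gripper_force: 45.0
```

```bash
python3 - <<'E'
from plan import *
show(); rel(O)
E
```

```text
39.18 [611.3 191.  133.6] [ 1.3 -2.9  5.3] 13.8 45.0 [ 0.37  0.05  2.15 -0.44  0.48  2.33]
seat xyz [  1.9  31.2 101.2] force in seat [ 3.9 -2.8  3.9] rotvec [-1.10e-02 -2.00e-03  3.14e+00]
```

>>> jog_arm(increments=[-0.11,0,-0.01,0,0,0,-0.09,0,-0.05,0,0,0,0,0,0,0,0,0])

```text
t: 39.43
tool_pos: [610.9, 191.2, 133.8]
orientation: [[0.86, -0.037, 0.508], [-0.033, -0.999, -0.017], [0.509, -0.002, -0.861]]
ft_force: [10.9, -4.6, 2.1]
opening: 13.5
gripper_force: 45.0
```

>>> jog_arm(increments=[-0.09,0,-0.05,0,0,0,0,0,0,0,0,0,0,0,0,0,0,0])

```text
t: 39.68
tool_pos: [610.7, 191.3, 133.8]
orientation: [[0.86, -0.037, 0.509], [-0.034, -0.999, -0.017], [0.509, -0.003, -0.86]]
ft_force: [12.2, -4.9, 1.6]
opening: 13.2
gripper_force: 45.0
```

>>> jog_arm(increments=[-0.09,0,-0.05,0,0,0,0,0,0,0,0,0,0,0,0,0,0,0])

```text
t: 39.93
tool_pos: [610.4, 191.3, 134.0]
orientation: [[0.859, -0.037, 0.51], [-0.033, -0.999, -0.017], [0.511, -0.003, -0.86]]
ft_force: [12.7, -5.4, 0.9]
opening: 13.7
gripper_force: 45.0
```

```bash
python3 - <<'E'
from plan import *
show(); rel(O)
E
```

```text
39.93 [610.4 191.3 134. ] [12.7 -5.4  0.9] 13.7 45.0 [ 0.37  0.05  2.16 -0.45  0.48  2.33]
seat xyz [  1.4  31.4 102. ] force in seat [11.7 -4.9 -5.6] rotvec [-0.019 -0.005  3.141]
```

>>> jog_arm(increments=[0.17,0,0.1,0,0,0,0.09,0,0.05,0,0,0,0,0,0,0,0,0,0,0,0,0,0,0])

```text
t: 40.27
tool_pos: [610.9, 191.1, 133.8]
orientation: [[0.861, -0.038, 0.507], [-0.034, -0.999, -0.018], [0.507, -0.002, -0.862]]
ft_force: [6.7, -2.5, 3.6]
opening: 13.5
gripper_force: 45.0
```

```bash
python3 - <<'E'
from plan import *
show(); rel(O)
E
```

```text
40.27 [610.9 191.1 133.8] [ 6.7 -2.5  3.6] 13.5 45.0 [ 0.37  0.05  2.16 -0.45  0.48  2.33]
seat xyz [  1.7  31.2 101.5] force in seat [ 7.7 -2.2 -0.3] rotvec [-1.30e-02 -3.00e-03  3.14e+00]
```

>>> jog_arm(increments=[0.09,0,-0.07,0,0,0,0.05,0,-0.06,0,0,0,0,0,0,0,0,0,0,0,0,0,0,0])

```text
t: 40.6
tool_pos: [612.4, 191.1, 133.9]
orientation: [[0.861, -0.039, 0.507], [-0.034, -0.999, -0.018], [0.508, -0.002, -0.862]]
ft_force: [-2.7, -4.4, 13.3]
opening: 13.6
gripper_force: 45.0
```

```bash
python3 - <<'E'
from plan import *
show(); rel(O)
E
```

```text
40.6 [612.4 191.1 133.9] [-2.7 -4.4 13.3] 13.6 45.0 [ 0.37  0.05  2.15 -0.45  0.48  2.33]
seat xyz [  3.   31.3 100.9] force in seat [ 4.5 -4.5 12.8] rotvec [-1.40e-02 -2.00e-03  3.14e+00]
```

>>> jog_arm(increments=[-0.09,0,-0.05,0,0,0,-0.09,0,-0.05,0,0,0,0,0,0,0,0,0,0,0,0,0,0,0])

```text
t: 40.93
tool_pos: [611.4, 191.3, 133.7]
orientation: [[0.86, -0.038, 0.509], [-0.034, -0.999, -0.017], [0.509, -0.002, -0.861]]
ft_force: [-0.3, -4.6, 13.7]
opening: 13.8
gripper_force: 45.0
```

```bash
python3 - <<'E'
from plan import *
show(); rel(O)
E
```

```text
40.93 [611.4 191.3 133.7] [-0.3 -4.6 13.7] 13.8 45.0 [ 0.37  0.05  2.16 -0.45  0.48  2.33]
seat xyz [  2.   31.4 101.3] force in seat [ 6.7 -4.6 11.9] rotvec [-1.70e-02 -3.00e-03  3.14e+00]
```

>>> jog_arm(increments=[0,0,0,0,0,0,0,0,0,0,0,0,0,0,0,0,0,0,0,0,0,0,0,0,-0.5,0.02,0.87,0,0,0,-0.75,0.03,1.3,0,0,0,-0.75,0.03,1.3,0,0,0,-0.75,0.03,1.3,0,0,0,-0.75,0.03,1.3,0,0,0,-0.75,0.03,1.3,0,0,0,-0.75,0.03,1.3,0,0,0,-1.5,0,1,0,0,0,-2,0,1,0,0,0,-2,0,1,0,0,0,-2,0,1,0,0,0,-2,0,1,0,0,0,-2,0,0,0,0,0,-2,0,0,0,0,0,0,0,0,0,0,0], claw=-0.18)

```text
t: 42.52
tool_pos: [419.8, 192.4, 265.4]
orientation: [[0.865, -0.038, 0.501], [-0.033, -0.999, -0.018], [0.501, -0.001, -0.865]]
ft_force: [-0.2, 0.1, 0.8]
opening: 35.9
gripper_force: 0.0
```

```bash
python3 - <<'E'
from plan import *
show()
ims={n:imaging.read_camera(n) for n in C}
f=lambda im,x,y:cv2.resize(im[y:y+75,x:x+100],(400,300),interpolation=cv2.INTER_CUBIC)
T,S=ims["top"],ims["side"]
cv2.imwrite("pics/fin.png",np.vstack([np.hstack([f(T,220,125),f(T,320,140)]),np.hstack([f(S,215,195),f(S,255,105)])])[:,:,::-1])
for s,t in((O,"orange_1"),(W,"white_1")):
    R,o=seat(*s)
    D={n:imaging.outline_of(t,n) for n in C}
    for y in(30,-30):
        ms={}
        for n in C:
            c=proj(n,[o+R@[0,y,60]])[0]
            ms[n]=min(D[n],key=lambda d:np.hypot(*(np.array(d["bbox"][:2])+np.array(d["bbox"][2:])/2-c)))["pixels"].astype(np.float32)
        # y=-30 box is partly hidden in side view: top only, z fixed
        if y>0: q,i=fitp(lambda q:[(P@Rz(q[3]).T+[q[0],q[1],q[2]])@R.T+o for P in BOX],ms,(-1,y,0,0),(5,5,5,.06))
        else: q,i=fitp(lambda q:[(P@Rz(q[2]).T+[q[0],q[1],0])@R.T+o for P in BOX],{"top":ms["top"]},(-1,y,0),(5,5,.06))
        print(t,y,q.round(3),round(i,3))
E
```

```text
42.52 [419.8 192.4 265.4] [-0.2  0.1  0.8] 35.9 0.0 [ 0.59 -0.46  2.3  -0.39  0.9   2.38]
orange_1 30 [ 0.182 31.688  0.46  -0.035] 0.864
orange_1 -30 [  0.747 -29.338  -0.039] 0.941
white_1 30 [-1.3100e+00  3.0748e+01 -7.9400e-01 -6.0000e-03] 0.873
white_1 -30 [-1.9410e+00 -2.8828e+01  2.7000e-02] 0.939
```

View pics/fin.png

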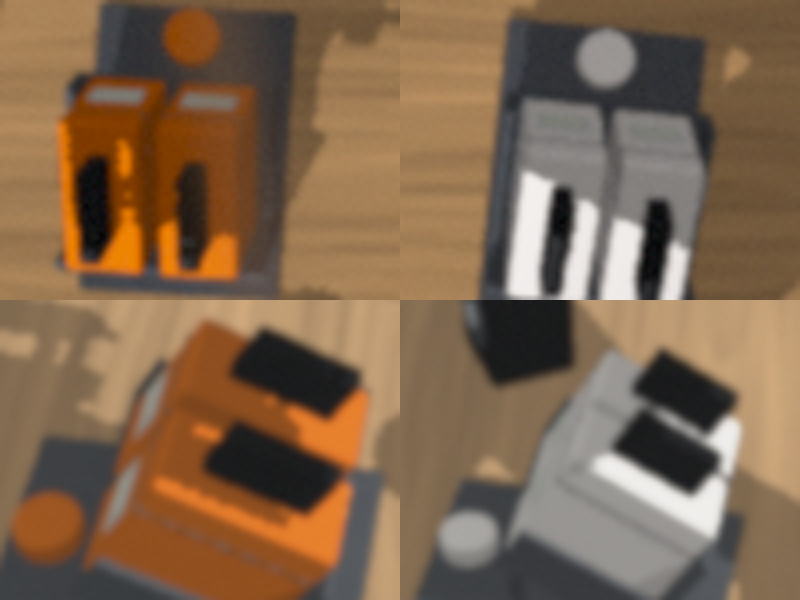

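```bash
python3 -c "
from station import r
print(r.close_job())"
```

```text
the job is handed in; nothing more can be done
None
```

I handed the job in after about 42.5 s of the 72 s: orange_1 and orange_2 are in the orange rack and white_1 and white_2 in the white rack, standing side by side, though orange_2 may sit up to about 1 mm off the backrest.

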